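# Park the canister lid on the slanted arm

### The arm

A 7-joint arm with a two-finger parallel gripper is mounted at the origin on the work surface. World frame = base frame: x ahead of the robot, y to its left, z up, the work surface at z = 0. Lengths are in m, angles in degrees, forces in N, time in s.
With the tool pointing down it reaches from about 0.4 to 0.75 m from the base axis. Payload 19.5 kg.
Tool frame: the origin (TCP) lies on the mounting face of the last link; the fingertips stand 173 mm ahead of it and the grasp point (between the pads) lies 155 mm ahead of it (env.tip_extent is the distance from the TCP to the fingertips, in m); z points along the fingers, y is the direction in which the jaws open and shut (so a half turn about z gives the same grasp; the last joint's range is limited). The gripper opens to 85 mm and grips with 20 to 120 N. Pads are 22 mm wide; open, the fingers measure 114 mm over their backs; the gripper's body (76 mm by 85 mm) begins 54 mm behind the grasp point. The pads swing forward as they close: fully open they stand 13 mm farther back than shut.
Start: joints at [-72.29, 40.479, -1.581, 85.061, 1.261, 54.483, -4.326], TCP at [0.198, 0.54, 0.405] pointing down, gripper open.
Joint ranges: [-155.06, 155.06], [-18.47, 123.98], [-90, 86.84], [0, 140.48], [-83.41, 263.41], [0, 116], [-161.91, 161.91]. Speed limits (degrees/s): [108.29, 108.29, 147.25, 147.25, 172.46, 172.46, 172.46].

### API

Orientations are given as a 3x3 rotation matrix whose columns are the frame's x, y, z axes.
In Python, from plant import monitor, capture, calibration, close_job, env gives the robot as it stands.
- The arm moves only by the tool move_arm, never from a script. Its argument "targets" is a list of rows, each a list of 5 numbers: the shift along the tool's x, y, z in cm, then the turn about the tool's z in degrees, then the opening in per cent of the stroke, from 0 (shut) to 100 (fully open). A call has 1 to 12 rows; each row is the pose to reach, as a shift and turn from the pose measured when the call began, along the tool's axes at that moment; what a row does not reach only later rows make up. A row lasts 1/10 s, in which the tool goes at most 50 mm and 8.59 degrees, less where a joint would pass 70% of its speed; a pose out of reach is approached as far as the arm can. A call with a gripper value outside its range is refused whole. The fingers move at their own pace and stop on an object; "grip_force" is the grip in N (left out, the last holds). Time passes only in rows, so rows that repeat a pose let the fingers close. It gives the time, the measured TCP pose, the force and the opening at its end, in the units of the state.
- monitor.observe(): the state, without advancing time (a new reading comes with each control period).
- capture(name): name is "side" or "top" or "wrist"; returns the picture (400x640x3 uint8, red, green, blue); there is no depth.
- calibration(name): a dict with "camera_matrix" (3x3 intrinsics, pixels), "R" (3x3) and "t" (3): a world point X has camera coordinates R X + t. Camera axes: x right, y down, z forward; pixel columns grow to the right and rows downward; lengths in m; the calibration is good to about 2 mm. The wrist camera is an equidistant fisheye: a pixel r from the principal point sees the ray r / f radians off the axis. A picture is of the moment at which its call begins: read the wrist's pose just before it. calibration takes no time and is no camera call; for the wrist camera it gives the pose at the moment of the call.
- close_job(): hands the job in, once; it reports no verdict.
The state is a dict: "t": time; "q": joint angles; "qd": joint speeds; "tau": joint torques, N m; "tool_pos": TCP position; "ee_rot": TCP orientation; "contact_force": force on the tool from outside, world axes, zero at the start; "moment": the same for the moment, N m; "opening": finger opening in m.
Only numpy, scipy, OpenCV 4.12 (cv2) and the standard library are available. Lean on these libraries where they do the work, as an engineer would, in place of code of your own. Each camera call takes 0.05 s, during which the arm holds its last target.

### The job

Pick the steel canister lid from the mat by its black knob and slide its tube neck down the slanted arm of the holder; with the neck's rim press the black seal ring gently down until the seal is fully home on the orange stop (clearly under 25 N, never forced), then let go and leave the lid hanging there. Do not push the holder or the seal with the robot itself, and leave everything else on the counter where it is.

Things in the scene. Friction and masses are not known exactly. Their poses are not given: they have to be found in the camera images.
- stand: heavy dark steel holder standing on the counter, fixed: foot 170 x 120 x 14 mm, with a short upright that carries the slanted arm. Origin under the centre of the foot, z up; the arm rises from 62 mm above the origin towards the holder's own -x side.
- peg_tip (a point): tip of the slanted arm, on its axis: a round pale-wood peg 32 mm across, 150 mm long, the last 12 mm tapering to a 12 mm blunt nose. z axis along the arm, outwards and up (54 degrees above level, towards the robot's side); y axis level. Low on the arm sit, from the top: black seal, 10 mm gap, orange stop ring, steel clamp.
- seal (a joint): slide of the black seal ring (54 mm across, 9 mm thick) down the arm: 0 = up (start), 0.010 m = home on the stop ring. Moves stiffly (7 N), stays where pushed; the stop gives like rubber, 4 N per mm. The rings' place on the arm varies, unmeasured: the home seal's top face is 48 to 76 mm below the tip (10 mm higher at the start): find it by feel or by eye.
- lid_c (a point): the steel canister lid, 0.14 to 0.28 kg: straight tube neck (44 mm outside, 37 mm inside, open below, 85 mm deep), then a disc 92 mm across and 5 mm thick, on it a black knob 30 mm across and 22 mm tall to hold it by. Neck down on a 6 mm mat, with two white cups in a row. Point on its axis 45 mm above the neck's mouth (disc top at +45, knob top at +67 mm); z from mouth to knob.
- white_cup_a_c (a point): white cup, mouth down on the mat, 88 mm tall, 54 mm across its base (now on top), 70 mm at the mouth; point at its centre, 44 mm up. Leave it alone
- white_cup_b_c (a point): a second white cup like white_cup_a; same point. Leave it alone
- milk_a_c (a point): white milk bottle with green band, 62 mm across, 170 mm tall; point half-way up. Leave it alone
- milk_b_c (a point): second milk bottle, same as milk_a. Leave it alone
- jar_c (a point): amber glass jar with wooden lid, 72 mm across, 100 mm tall; point half-way up. Leave it alone
- tamper_c (a point): coffee tamper standing on its 56 mm steel foot, dark wooden handle up, 88 mm tall; point half-way up. Leave it alone
- spoon_grip (a point): steel spoon, 150 mm long, lying on the counter; point on its handle. Leave it alone

How it is judged (in metres and radians):
On the way, in this order (a step that is already met when the one before it is completed fails the run):
1. the lid is threaded on the arm, its mouth at least 20 mm past the tip (z of lid_c in the frame of peg_tip below 0.025 m and x of lid_c in the frame of peg_tip between -0.009 and 0.009 m and y of lid_c in the frame of peg_tip between -0.009 and 0.009 m and angle between the z axis of lid_c and the z axis of peg_tip, either way round below 0.17 rad), for 0.1 s.
2. the lid, on the arm, has pushed the seal home (z of lid_c in the frame of peg_tip below 0.002 m and x of lid_c in the frame of peg_tip between -0.009 and 0.009 m and y of lid_c in the frame of peg_tip between -0.009 and 0.009 m and angle between the z axis of lid_c and the z axis of peg_tip, either way round below 0.17 rad and value of joint seal above 0.0085 m), for 0.2 s.
At the end, for the whole second after the job is handed in: The lid hangs released and at rest on the arm, neck first: its mouth 43 mm or more down the arm from the tip; its listed point within 9 mm of the axis in both directions and aligned to 0.17 rad; the seal is at least 8.5 of its 10 mm down (all of step 2 and linear speed of lid below 0.02 m/s); the robot touches nothing.
It fails at once if the lid is forced against the holder (more than 25 N) (contact force between lid and stand above 25 N).
It fails at once if the robot itself pushes on the holder, arm or seal (more than 3 N) (contact force between any of the fingers, the arm and stand above 3 N).
It fails at once if another thing on the counter is shifted by more than 30 mm (distance of any of white_cup_a_c, white_cup_b_c, milk_a_c, milk_b_c, jar_c, tamper_c, spoon_grip from where it was at the start of the episode above 0.03 m).
It also fails if it takes over 42 s, if anything falls off the work surface, if the arm or the gripper's body presses on something with over 40 N, if the wrist force passes 120 N, or if a joint passes its speed limit or range.

## Working session

There is one attempt and no reset: what is moved stays moved. The work goes in short steps, Python scripts to look and compute and a tool call to move; the robot and the scene stay as the last step left them, time stands still between calls to the robot, and variables do not carry over. Pictures are saved under pics/ and viewed, and the job is handed in when it is done.

Besides the shell and the picture viewer there is one more tool, called after "Emit:" by a JSON object that holds its "fn" and its "kwargs". move_arm: Moves the arm, as the interface text tells. Its arguments: {"type":"object","properties":{"targets":{"type":"array"},"grip_force":{"type":"number"}},"required":["targets"]}

```bash
ls; mkdir -p pics; python3 - <<'E'
from plant import monitor, capture, calibration, env
import cv2
s=monitor.observe(); print(s)
for n in ("side","top","wrist"):
    c=calibration(n); print(n,c)
    cv2.imwrite(f"pics/{n}0.png",capture(n)[:,:,::-1])
print([a for a in dir(env) if a[0]!='_'])
E
```

```text
pics
{'t': 0.0, 'q': array([-72.28761073,  40.51479369,  -1.58147673,  85.08595548,
         1.26070733,  54.48157827,  -4.3257961 ]), 'qd': array([ 0.02900114,  0.06584707, -0.04312065,  0.04412364, -0.02569442,
       -0.07808754, -0.01452085]), 'tau': array([-6.78913530e-04, -8.83194637e+01,  1.23476900e+00, -2.36141592e+01,
        1.69842644e-02,  6.92089641e-03, -2.25923088e-05]), 'tool_pos': array([0.19759332, 0.53989806, 0.40421239]), 'ee_rot': array([[-9.39081735e-01,  3.43693726e-01, -3.42751893e-04],
       [ 3.43693893e-01,  9.39081114e-01, -1.08123886e-03],
       [-4.97431841e-05, -1.13317340e-03, -9.99999357e-01]]), 'contact_force': array([-0.30384373,  0.71165917, -0.81174069]), 'moment': array([ 0.00258959, -0.00817766, -0.00721645]), 'opening': 0.08536519799431072}
side {'camera_matrix': array([[435.10358259,   0.        , 321.75827933],
       [  0.        , 435.10358259, 205.24017562],
       [  0.        ,   0.        ,   1.        ]]), 'R': array([[ 0.74088371, -0.67142974,  0.01653585],
       [-0.34517813, -0.40177314, -0.84819243],
       [ 0.57614529,  0.622
[... 165 characters left out ...]
    , 388.5683839 , 195.24515399],
       [  0.        ,   0.        ,   1.        ]]), 'R': array([[ 0.00359428, -0.99996294,  0.00782365],
       [-0.98409146, -0.00492672, -0.17759429],
       [ 0.17762625, -0.00706086, -0.98407269]]), 't': array([-0.03824127,  0.59099926,  1.16465122])}
wrist {'camera_matrix': array([[309.70691629,   0.        , 313.99589553],
       [  0.        , 309.70691629, 201.11809233],
       [  0.        ,   0.        ,   1.        ]]), 'R': array([[ 0.34468201,  0.93871884, -0.00112387],
       [ 0.88987465, -0.3263656 ,  0.31876105],
       [ 0.2988602 , -0.1108713 , -0.94783444]]), 't': array([-0.57320359, -0.04118974,  0.38191692])}
['IKError', 'tip_extent']
```

View pics/side0.png

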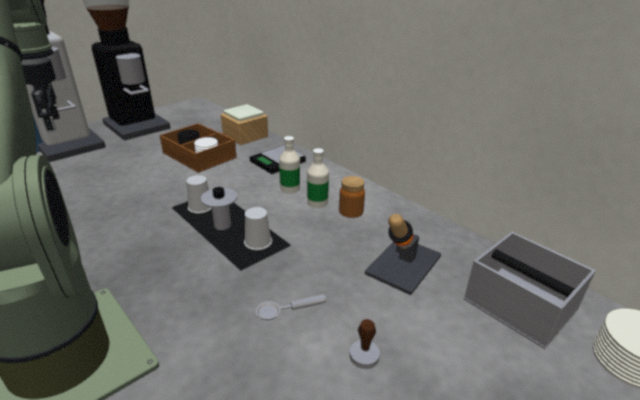

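View pics/top0.png

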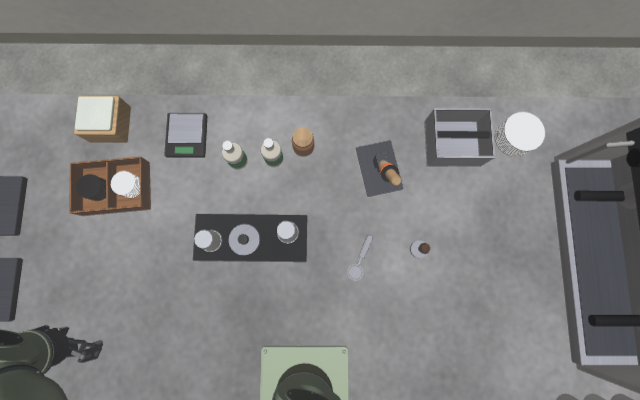

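View pics/wrist0.png

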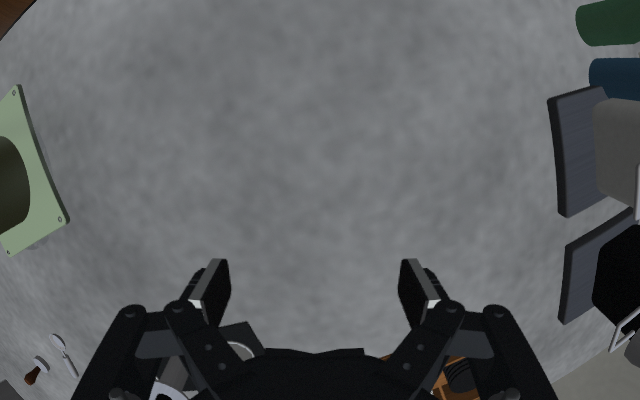

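```bash
python3 - <<'E'
import cv2
s=cv2.imread('pics/side0.png'); t=cv2.imread('pics/top0.png')
def c(im,x,y,w,h,k,n): cv2.imwrite(n,cv2.resize(im[y:y+h,x:x+w],None,fx=k,fy=k,interpolation=cv2.INTER_CUBIC))
c(s,360,200,90,95,6,'pics/s_stand.png'); c(t,350,130,60,70,8,'pics/t_stand.png')
c(s,165,160,130,110,6,'pics/s_lid.png'); c(t,185,205,130,65,6,'pics/t_lid.png')
E
```

```text
(no output)
```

View pics/s_stand.png

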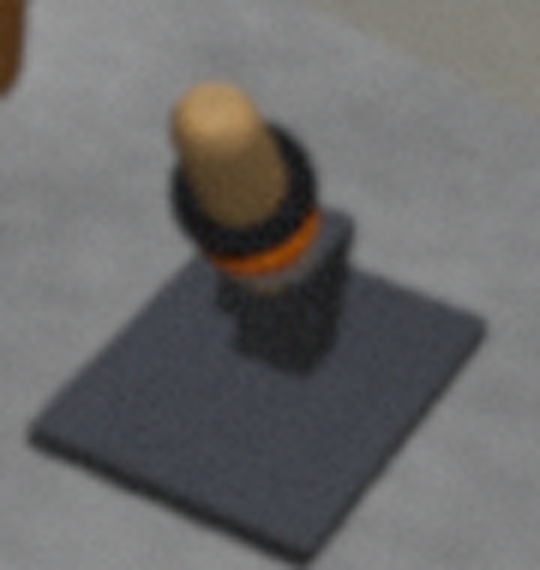

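View pics/t_stand.png

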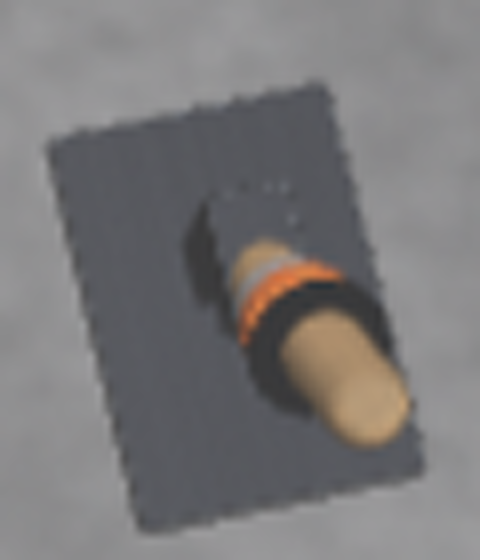

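View pics/s_lid.png

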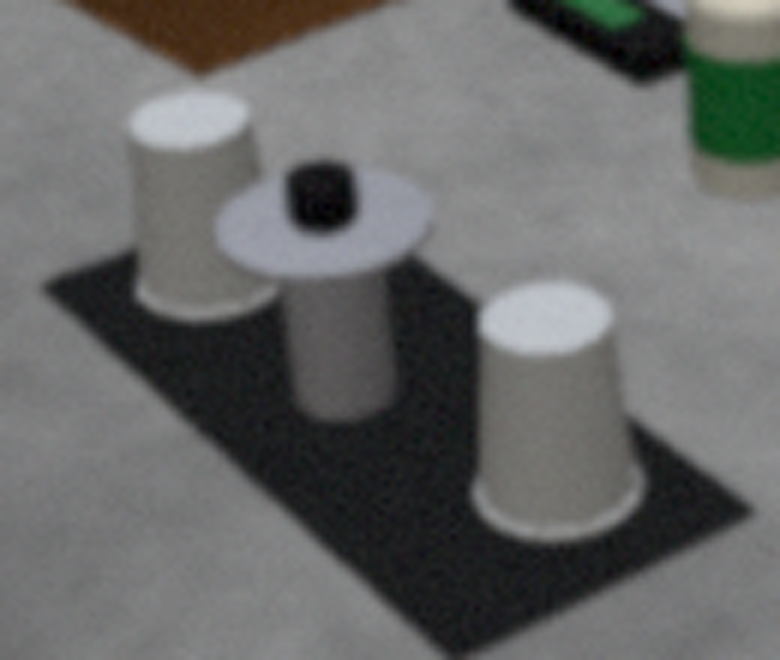

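View pics/t_lid.png

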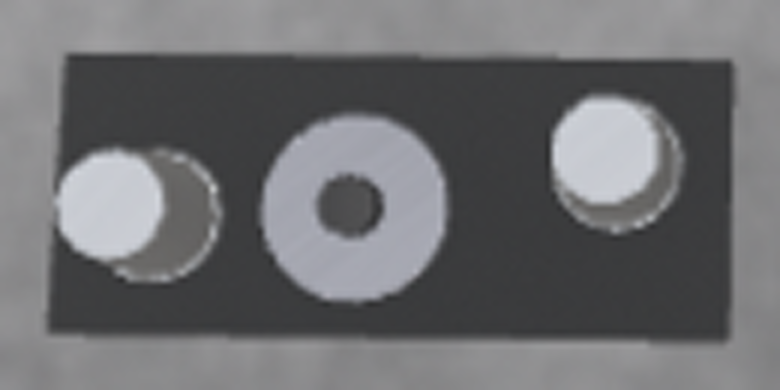

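```bash
cat > h.py <<'E'
import numpy as np, cv2
from scipy.optimize import least_squares
from plant import calibration
C={n:calibration(n) for n in('side','top')}
def proj(n,X):
    c=C[n]; p=np.atleast_2d(X)@c['R'].T+c['t']; p=p@c['camera_matrix'].T
    return p[:,:2]/p[:,2:]
def ray(n,uv):
    c=C[n]; d=np.linalg.inv(c['camera_matrix'])@np.array([uv[0],uv[1],1.]); return -c['R'].T@c['t'], c['R'].T@d
def atz(n,uv,z):
    o,d=ray(n,uv); return o+d*(z-o[2])/d[2]
def tri(obs): # list of (n,uv)
    f=lambda X: np.concatenate([proj(n,X)[0]-uv for n,uv in obs])
    r=least_squares(f,[0.6,0,.1]); return r.x,r.fun
def stand(p):
    x,y,a=p; R=np.array([[np.cos(a),-np.sin(a),0],[np.sin(a),np.cos(a),0],[0,0,1]]); return R,np.array([x,y,0])
E
python3 - <<'E'
from h import *
t=lambda u,v:np.array([350+(u+.5)/8-.5,130+(v+.5)/8-.5])
s=lambda u,v:np.array([360+(u+.5)/6-.5,200+(v+.5)/6-.5])
for q in [(48,142),(325,83),(427,472),(142,533)]: print(atz('top',t(*q),.014))
for q in [(33,428),(305,548),(486,322)]: print('s',atz('side',s(*q),.014))
tc=lambda u,v:np.array([185+(u+.5)/6-.5,205+(v+.5)/6-.5])
sc=lambda u,v:np.array([165+(u+.5)/6-.5,160+(v+.5)/6-.5])
print('knob top',atz('top',tc(350,204),.118),atz('top',tc(354,207),.096),'disc')
print('disc side',atz('side',sc(324,221),.096), 'knob top side', atz('side',sc(321,180),.118))
print('cups',atz('top',tc(109,206),.094),atz('top',tc(604,150),.094),atz('side',sc(190,121),.094),atz('side',sc(546,318),.094))
E
```

```text
[ 0.76018418 -0.16430893  0.014     ]
[ 0.78637739 -0.27994326  0.014     ]
[ 0.62169303 -0.31650922  0.014     ]
[ 0.59592766 -0.20004895  0.014     ]
s [ 0.59665214 -0.20745516  0.014     ]
s [ 0.62259863 -0.3180104   0.014     ]
s [ 0.78432906 -0.28400221  0.014     ]
knob top [0.45060123 0.1782114  0.118     ] [0.45060708 0.18017363 0.096     ] disc
disc side [0.45163001 0.17687107 0.096     ] knob top side [0.45084698 0.17339496 0.118     ]
cups [0.450733   0.30123484 0.094     ] [0.47941173 0.0576962  0.094     ] [0.45341358 0.29705412 0.094     ] [0.48112064 0.05509581 0.094     ]
```

```bash
cat >> h.py <<'E'
def pegframe(p,b=0.0,z0=.062):
    R,o=stand(p); a=np.radians(54)
    u=R@np.array([-np.cos(a),0,np.sin(a)]); yv=R@np.array([0,1.,0])
    base=o+R@np.array([b,0,z0]); tip=base+.15*u
    return tip,u,yv
def circ(c,u,y,r,N=40):
    x=np.cross(y,u); th=np.linspace(0,2*np.pi,N); return c+r*(np.outer(np.cos(th),x)+np.outer(np.sin(th),y))
def overlay(img,n,p,b,x0,y0,w,h,k,out,home=None):
    im=cv2.resize(img[y0:y0+h,x0:x0+w],None,fx=k,fy=k,interpolation=cv2.INTER_CUBIC)
    def pl(P,col,closed=True):
        q=proj(n,P); q=np.stack([(q[:,0]-x0+.5)*k-.5,(q[:,1]-y0+.5)*k-.5],1); cv2.polylines(im,[np.round(q).astype(int)],closed,col,1)
    tip,u,y=pegframe(p,b)
    pl(circ(tip,u,y,.006),(0,0,255)); pl(circ(tip-.012*u,u,y,.016),(0,255,0)); pl(circ(tip-.05*u,u,y,.016),(0,255,0))
    pl(np.array([tip,tip-.15*u]),(255,255,0))
    if home: pl(circ(tip-home*u,u,y,.027),(255,0,255)); pl(circ(tip-(home+.009)*u,u,y,.027),(255,0,255))
    R,o=stand(p); pl(np.array([[a*.085,c*.06,.014] for a,c in((1,1),(1,-1),(-1,-1),(-1,1))])@R.T+o,(255,0,0))
    cv2.imwrite(out,im)
E
python3 - <<'E'
from h import *
p=(0.691,-0.2413,np.radians(12.5))
print(pegframe(p))
overlay(cv2.imread('pics/side0.png'),'side',p,0,360,200,90,95,6,'pics/os.png',.052)
overlay(cv2.imread('pics/top0.png'),'top',p,0,350,130,60,70,8,'pics/ot.png',.052)
a=cv2.imread('pics/os.png');b=cv2.imread('pics/ot.png')
m=np.zeros((570,1030,3),np.uint8);m[:570,:540]=a;m[:560,545:1025]=b;cv2.imwrite('pics/o.png',cv2.resize(m,None,fx=.77,fy=.77))
E
```

```text
(array([ 0.60492214, -0.260383  ,  0.18335255]), array([-0.57385239, -0.12722001,  0.80901699]), array([-0.21643961,  0.97629601,  0.        ]))
```

View pics/o.png

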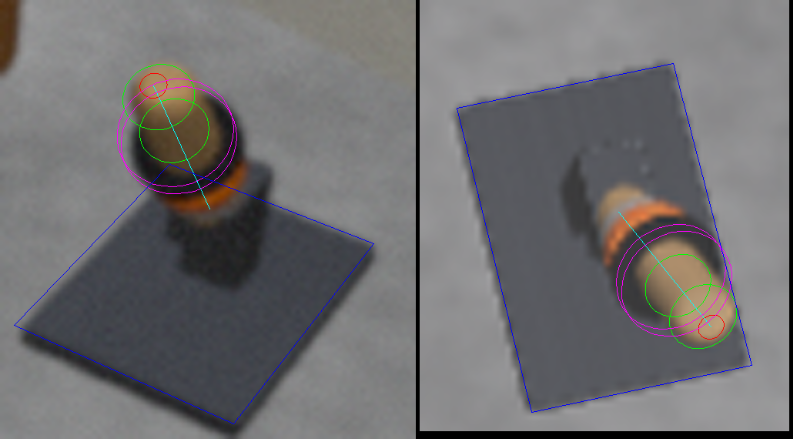

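Emit:
{"fn": "move_arm", "kwargs": {"targets": [[-36.2, -25.3, 0, -32.6, 100], [-36.2, -25.3, 0, -32.6, 100], [-36.2, -25.3, 0, -32.6, 100], [-36.2, -25.3, 0, -32.6, 100], [-36.2, -25.3, 0, -32.6, 100], [-36.2, -25.3, 2, -32.6, 100], [-36.2, -25.3, 4, -32.6, 100], [-36.2, -25.3, 6, -32.6, 100], [-36.2, -25.3, 6, -32.6, 100], [-36.2, -25.3, 6, -32.6, 100], [-36.2, -25.3, 6, -32.6, 100], [-36.2, -25.3, 6, -32.6, 100]]}}

```text
t: 1.35
tool_pos: [0.4502, 0.1788, 0.3449]
ee_rot: [[-0.976, -0.218, -0.0], [-0.218, 0.976, -0.0], [0.0, -0.0, -1.0]]
contact_force: [0.4, -0.2, -0.0]
opening: 0.0855
```

```bash
cat > look.py <<'E'
import sys
from h import *
from plant import monitor,capture
def st():
    s=monitor.observe(); print('t',round(s['t'],2),'pos',s['tool_pos'].round(4),'F',s['contact_force'].round(1),'op',round(s['opening'],4)); print(s['ee_rot'].round(3).tolist()); return s
E
python3 - <<'E'
from look import *
s=st(); print(s['q'].round(1),s['moment'].round(2))
im=capture('wrist'); cv2.imwrite('pics/w1.png',im[:,:,::-1])
E
```

```text
t 1.35 pos [0.4502 0.1788 0.3449] F [ 0.4 -0.2 -0. ] op 0.0855
[[-0.976, -0.218, -0.0], [-0.218, 0.976, -0.0], [0.0, -0.0, -1.0]]
[-17.5  38.6 -14.  107.8  15.1  35.4  61.7] [0.   0.03 0.03]
```

View pics/w1.png

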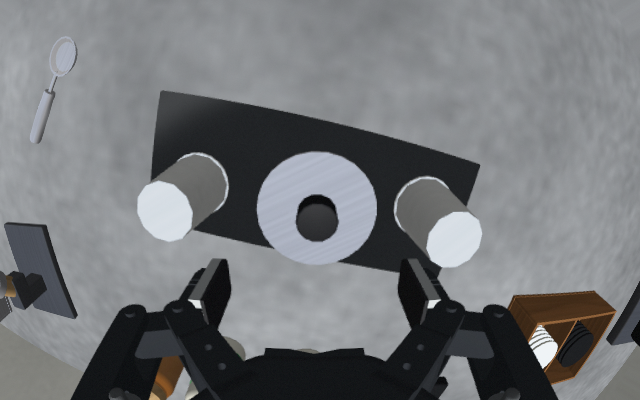

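```bash
cat >> h.py <<'E'
def wray(uv,c=None):
    c=c or calibration('wrist'); K=c['camera_matrix']
    d=np.array([(uv[0]-K[0,2])/K[0,0],(uv[1]-K[1,2])/K[1,1]]); r=np.hypot(*d)
    v=np.array([*(d/r*np.sin(r)),np.cos(r)]); return -c['R'].T@c['t'],c['R'].T@v
def watz(uv,z,c=None):
    o,d=wray(uv,c); return o+d*(z-o[2])/d[2]
def wproj(X,c=None):
    c=c or calibration('wrist'); K=c['camera_matrix']; p=np.atleast_2d(X)@c['R'].T+c['t']
    r=np.linalg.norm(p[:,:2],axis=1); th=np.arctan2(r,p[:,2]); return p[:,:2]/r[:,None]*th[:,None]*K[0,0]+K[:2,2]
E
python3 - <<'E'
from h import *
im=cv2.imread('pics/w1.png'); c=calibration('wrist')
for x,y,col in((.4505,.178,(0,0,255)),(.451,.176,(0,255,0))):
  for z,r in((.096,.046),(.118,.015)):
    q=wproj(circ(np.array([x,y,z]),np.array([0,0,1.]),np.array([0,1.,0]),r),c); cv2.polylines(im,[q.round().astype(int)],True,col,1)
cv2.imwrite('pics/w1o.png',cv2.resize(im[130:290,230:410],None,fx=4,fy=4)[:600])
E
```

```text
(no output)
```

View pics/w1o.png

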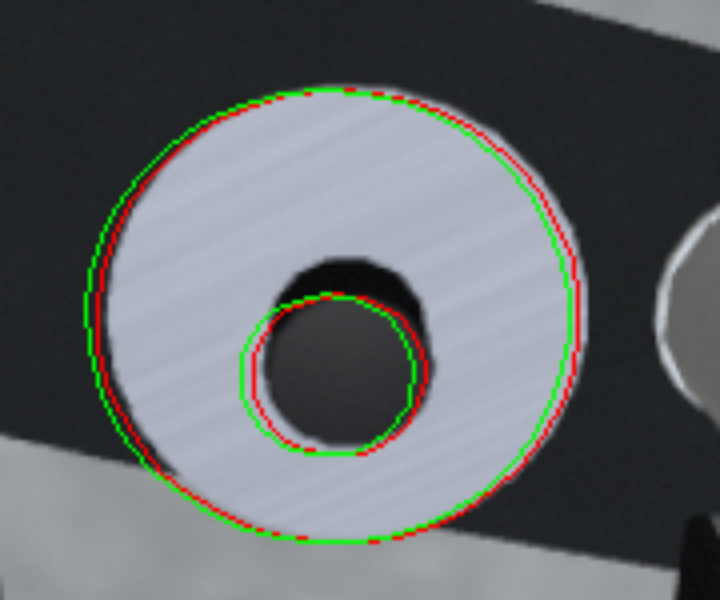

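Emit:
{"fn": "move_arm", "kwargs": {"targets": [[0, 0.05, 3, 0, 100], [0, 0.05, 6, 0, 100], [0, 0.05, 6.9, 0, 100], [0, 0.05, 6.9, 0, 60], [0, 0.05, 6.9, 0, 0], [0, 0.05, 6.9, 0, 0], [0, 0.05, 6.9, 0, 0], [0, 0.05, 6.9, 0, 0], [0, 0.05, 6.9, 0, 0], [0, 0.05, 6.9, 0, 0]], "grip_force": 20}}

```text
t: 2.4
tool_pos: [0.4502, 0.1796, 0.2769]
ee_rot: [[-0.976, -0.218, 0.002], [-0.218, 0.976, 0.001], [-0.002, 0.0, -1.0]]
contact_force: [-0.2, 1.0, 10.1]
opening: 0.0285
```

```bash
python3 - <<'E'
from look import *
s=st(); print(s['q'].round(1),s['moment'].round(2))
im=capture('side'); cv2.imwrite('pics/s2.png',cv2.resize(im[110:290,120:340,::-1],None,fx=3.3,fy=3.3,interpolation=cv2.INTER_CUBIC))
E
```

```text
t 2.4 pos [0.4502 0.1796 0.2769] F [-0.2  1.  10.1] op 0.0285
[[-0.976, -0.218, 0.002], [-0.218, 0.976, 0.001], [-0.002, 0.0, -1.0]]
[-19.7  45.4 -10.5 111.6  18.2  24.5  58.9] [ 0.09  0.07 -0.01]
```

View pics/s2.png

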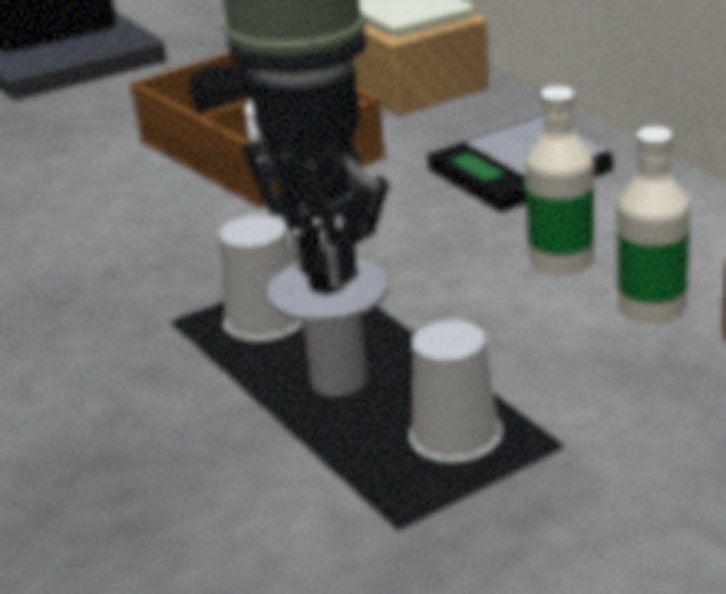

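Emit:
{"fn": "move_arm", "kwargs": {"targets": [[0.55, 0, -0.01, 0, 0], [1.1, 0, -0.09, 0, 0], [1.66, 0, -0.13, 0, 0], [2.22, 0, -0.15, 0, 0], [2.78, 0, -0.13, 0, 0], [3.34, 0, -0.09, 0, 0], [3.9, 0, -0.01, 0, 0], [4.44, 0, 0.09, 0, 0]]}}

```text
t: 3.25
tool_pos: [0.4064, 0.1698, 0.2758]
ee_rot: [[-0.976, -0.218, 0.002], [-0.218, 0.976, 0.001], [-0.002, 0.0, -1.0]]
contact_force: [1.1, -0.3, 1.7]
opening: 0.0291
```

```bash
python3 - <<'E'
from look import *
s=st(); print(s['moment'].round(2))
im=capture('side'); cv2.imwrite('pics/s3.png',cv2.resize(im[110:290,120:340,::-1],None,fx=3.3,fy=3.3,interpolation=cv2.INTER_CUBIC))
im=capture('wrist'); cv2.imwrite('pics/w3.png',im[:,:,::-1])
E
```

```text
t 3.25 pos [0.4064 0.1698 0.2758] F [ 1.1 -0.3  1.7] op 0.0291
[[-0.976, -0.218, 0.002], [-0.218, 0.976, 0.001], [-0.002, 0.0, -1.0]]
[ 0.16 -0.27  0.02]
```

View pics/s3.png

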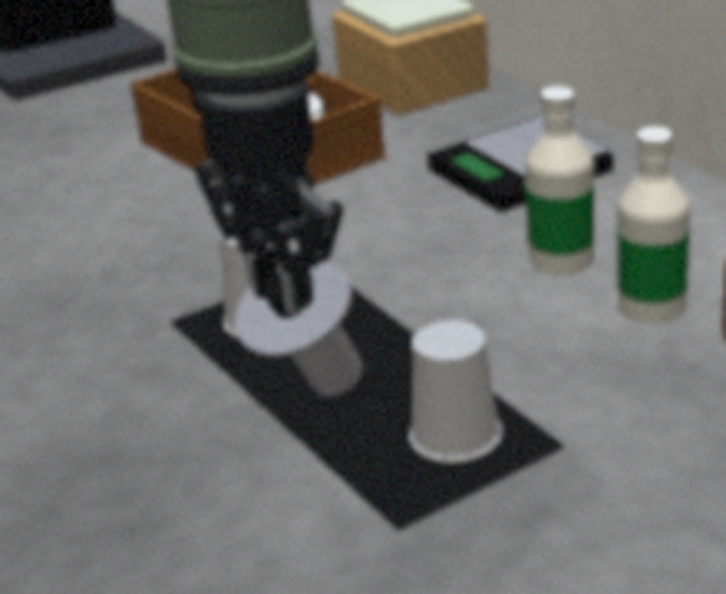

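View pics/w3.png

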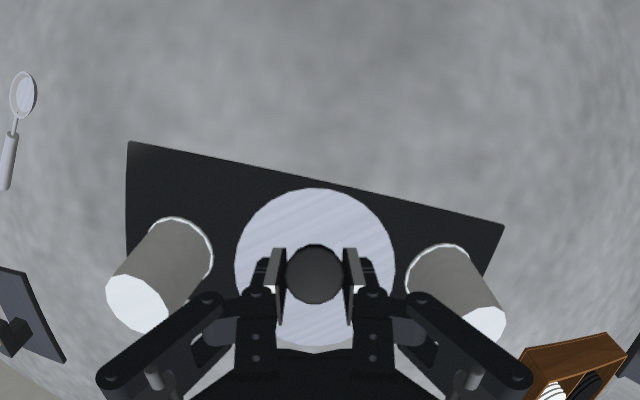

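Emit:
{"fn": "move_arm", "kwargs": {"targets": [[0.5, 0, 0.09, 0, 0], [1.03, 0, 0.25, 0, 0], [1.55, 0, 0.44, 0, 0], [2.07, 0, 0.66, 0, 0], [2.2, 0, 0.72, 0, 0], [2.2, 0, 0.72, 0, 0]]}}

```text
t: 3.95
tool_pos: [0.3846, 0.165, 0.2684]
ee_rot: [[-0.976, -0.219, 0.001], [-0.219, 0.976, -0.0], [-0.001, -0.0, -1.0]]
contact_force: [-1.1, -0.6, 5.2]
opening: 0.0293
```

```bash
python3 - <<'E'
from look import *
s=st(); print(s['moment'].round(2))
im=capture('side'); cv2.imwrite('pics/s4.png',im[:,:,::-1]); cv2.imwrite('pics/s4c.png',cv2.resize(im[160:250,170:270,::-1],None,fx=6,fy=6,interpolation=cv2.INTER_CUBIC))
im=capture('top'); cv2.imwrite('pics/t4.png',im[:,:,::-1])
im=capture('wrist'); cv2.imwrite('pics/w4.png',im[:,:,::-1])
E
```

```text
t 3.95 pos [0.3846 0.165  0.2684] F [-1.1 -0.6  5.2] op 0.0293
[[-0.976, -0.219, 0.001], [-0.219, 0.976, -0.0], [-0.001, -0.0, -1.0]]
[0.03 0.22 0.05]
```

View pics/s4c.png

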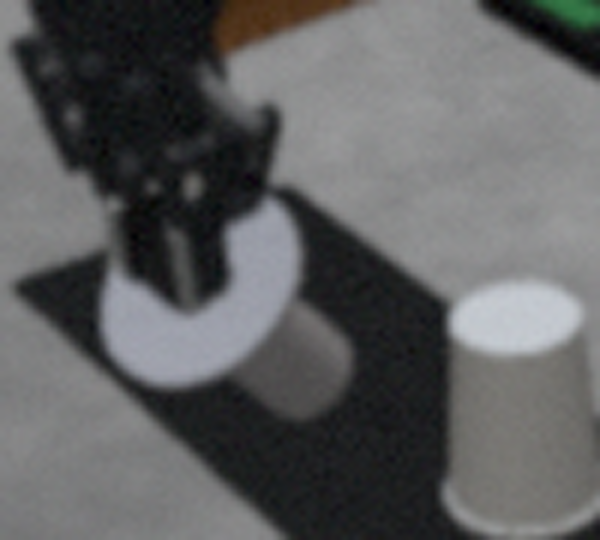

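View pics/w4.png

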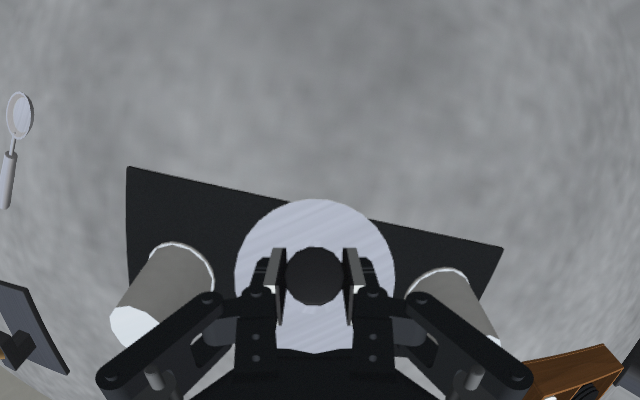

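Emit:
{"fn": "move_arm", "kwargs": {"targets": [[0, 0, -3, 0, 0], [0, 0, -7, 0, 0], [0, 0, -11, 0, 0], [-0.5, -4, -15, 0, 0], [-1, -8, -18, 0, 0], [-1.5, -12, -19.8, 0, 0], [-2, -16, -19.8, 0, 0], [-2.5, -20, -19.8, 0, 0], [-3, -24, -19.8, 0, 0], [-3.3, -28, -19.8, 0, 0], [-3.6, -32, -19.8, 0, 0], [-3.65, -36, -19.8, 0, 0]], "grip_force": 45}}

```text
t: 5.3
tool_pos: [0.4991, -0.1802, 0.4664]
ee_rot: [[-0.976, -0.218, 0.0], [-0.218, 0.976, 0.0], [-0.0, 0.0, -1.0]]
contact_force: [0.4, 1.3, -1.6]
opening: 0.0278
```

```bash
python3 - <<'E'
from look import *
s=st(); print(s['q'].round(1), s['moment'].round(2))
R=s['ee_rot']; T=np.array([0.605,-.2603,.1835]); u=np.array([-.5739,-.1272,.809])
tgt=T+u*.1445+np.array([0,0,.1655]); print('rem cm',(R.T@(tgt-s['tool_pos'])*100).round(2))
E
```

```text
t 5.3 pos [ 0.4991 -0.1802  0.4664] F [ 0.4  1.3 -1.6] op 0.0278
[[-0.976, -0.218, 0.0], [-0.218, 0.976, 0.0], [-0.0, 0.0, -1.0]]
[ 26.6  33.3 -18.7  88.   11.6  60.6 107.6] [-0.01  0.05  0.01]
rem cm [ -0.09 -10.12   0.04]
```

Emit:
{"fn": "move_arm", "kwargs": {"targets": [[0, -4, 0, 0, 0], [-0.1, -8, 0, 0, 0], [-0.1, -10.1, 0, 0, 0], [-0.1, -10.1, 0, 0, 0], [-0.1, -10.1, 0, 0, 0]]}}

```text
t: 5.8
tool_pos: [0.5221, -0.2785, 0.4658]
ee_rot: [[-0.976, -0.218, -0.001], [-0.218, 0.976, 0.001], [0.0, 0.001, -1.0]]
contact_force: [-0.2, 0.7, -1.8]
opening: 0.0278
```

```bash
python3 - <<'E'
from look import *
s=st(); print(s['moment'].round(2))
im=capture('side'); cv2.imwrite('pics/s5.png',im[:,:,::-1]); a=cv2.resize(im[110:300,340:480,::-1],None,fx=3,fy=3,interpolation=cv2.INTER_CUBIC)
im=capture('top'); cv2.imwrite('pics/t5.png',im[:,:,::-1]); b=cv2.resize(im[110:240,330:440,::-1],None,fx=3,fy=3,interpolation=cv2.INTER_CUBIC)
m=np.zeros((570,760,3),np.uint8); m[:570,:420]=a; m[:390,425:755]=b; cv2.imwrite('pics/m5.png',m)
im=capture('wrist'); cv2.imwrite('pics/w5.png',im[:,:,::-1])
E
```

```text
t 5.8 pos [ 0.5221 -0.2785  0.4658] F [-0.2  0.7 -1.8] op 0.0278
[[-0.976, -0.218, -0.001], [-0.218, 0.976, 0.001], [0.0, 0.001, -1.0]]
[ 0.04  0.05 -0.  ]
```

View pics/m5.png

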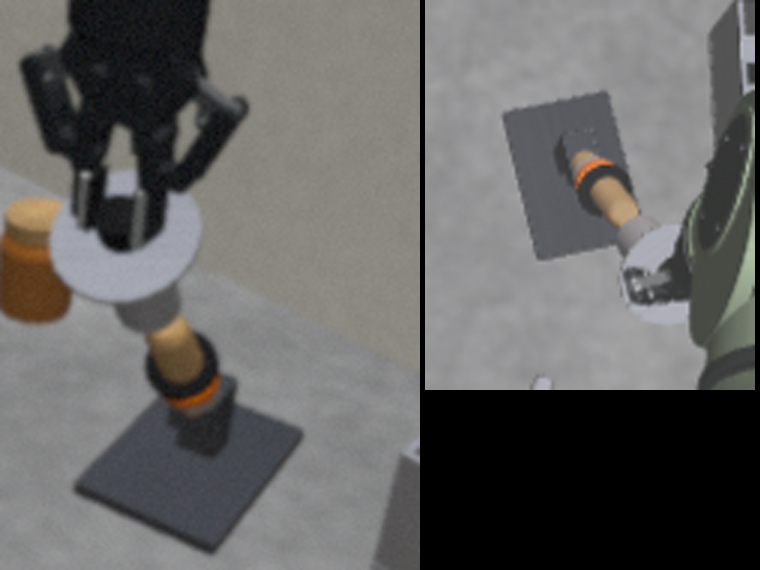

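View pics/w5.png

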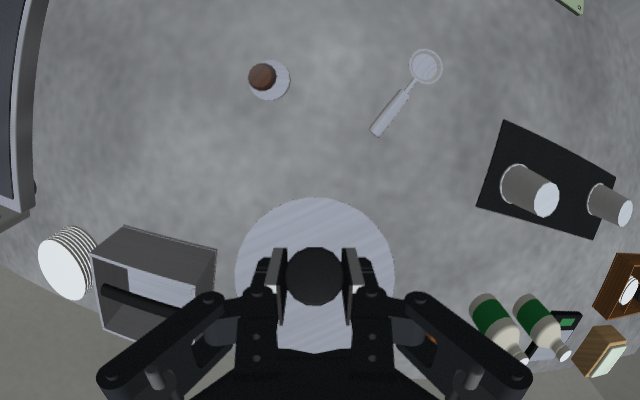

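```bash
cat >> look.py <<'E'
def ov(n,img,tcp,R,phi,box,k,piv=.1655,dx=0.,P=.1045):
    x0,y0,w,h=box; im=cv2.resize(img[y0:y0+h,x0:x0+w],None,fx=k,fy=k,interpolation=cv2.INTER_CUBIC)
    a=np.radians(phi); pv=tcp+R@np.array([dx,0,piv]); ax=R@np.array([np.sin(a),0,-np.cos(a)]); y=R[:,1]
    pr=(lambda X:wproj(X)) if n=='wrist' else (lambda X:proj(n,X))
    for d,r,col in((P-.090,.046,(0,0,255)),(P-.112,.015,(0,255,255)),(P,.022,(0,255,0)),(P-.085,.022,(0,255,0))):
        q=pr(circ(pv-d*ax,ax,y,r)); q=(q-[x0,y0]+.5)*k-.5
        cv2.polylines(im,[q.round().astype(int)],True,col,1)
    return im
E
python3 - <<'E'
from look import *
s=st()
o=[]
w=cv2.imread('pics/w5.png'); S=cv2.imread('pics/s5.png')
for phi in (33,36,39):
    a=ov('wrist',w,s['tool_pos'],s['ee_rot'],phi,(225,185,180,110),1.45)
    b=ov('side',S,s['tool_pos'],s['ee_rot'],phi,(350,160,70,70),5.5)
    m=np.zeros((560,265,3),np.uint8); m[:a.shape[0],:a.shape[1]]=a[:,:265]; m[170:170+385,:265]=b[:385,:265]*0 if 0 else cv2.resize(b,(265,385)) if 0 else b[:385,:265]; o.append(m)
cv2.imwrite('pics/o5.png',np.hstack(o))
T=cv2.imread('pics/t5.png')
cv2.imwrite('pics/o5t.png',ov('top',T,s['tool_pos'],s['ee_rot'],36,(385,160,60,65),8))
E
```

```text
t 5.95 pos [ 0.5222 -0.2777  0.4665] F [ 1.  -0.3 -1.9] op 0.0283
[[-0.976, -0.219, 0.0], [-0.219, 0.976, 0.001], [-0.0, 0.001, -1.0]]
```

View pics/o5.png

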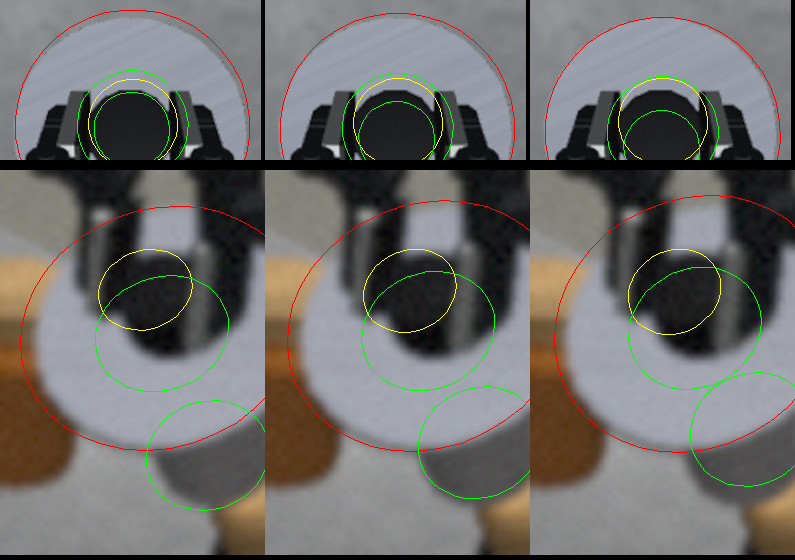

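View pics/o5t.png

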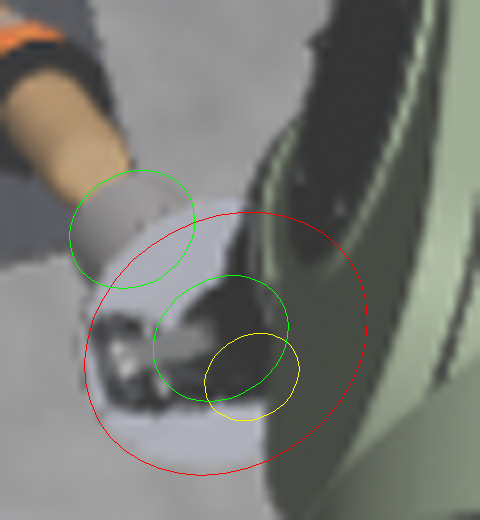

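Emit:
{"fn": "move_arm", "kwargs": {"targets": [[-0.35, 0, 0.49, 0, 0], [-0.71, 0, 0.97, 0, 0], [-1.06, 0, 1.46, 0, 0], [-1.41, 0, 1.94, 0, 0], [-1.76, 0, 2.43, 0, 0], [-2.12, 0, 2.91, 0, 0], [-2.47, 0, 3.4, 0, 0], [-2.7, 0, 3.72, 0, 0], [-2.7, 0, 3.72, 0, 0]], "grip_force": 30}}

```text
t: 6.85
tool_pos: [0.5488, -0.2716, 0.4287]
ee_rot: [[-0.976, -0.22, -0.0], [-0.22, 0.976, 0.001], [0.0, 0.001, -1.0]]
contact_force: [-0.0, -0.2, -0.9]
opening: 0.0278
```

```bash
python3 - <<'E'
from look import *
s=st(); print(s['moment'].round(2))
im=capture('side'); cv2.imwrite('pics/s6.png',im[:,:,::-1]); a=cv2.resize(im[150:250,360:440,::-1],None,fx=5,fy=5,interpolation=cv2.INTER_CUBIC)
im=capture('top'); cv2.imwrite('pics/t6.png',im[:,:,::-1]); b=cv2.resize(im[130:210,365:435,::-1],None,fx=5,fy=5,interpolation=cv2.INTER_CUBIC)
m=np.zeros((500,760,3),np.uint8); m[:500,:400]=a; m[:400,405:755]=b; cv2.imwrite('pics/m6.png',m)
E
```

```text
t 6.85 pos [ 0.5488 -0.2716  0.4287] F [-0.  -0.2 -0.9] op 0.0278
[[-0.976, -0.22, -0.0], [-0.22, 0.976, 0.001], [0.0, 0.001, -1.0]]
[-0.01  0.12 -0.01]
```

View pics/m6.png

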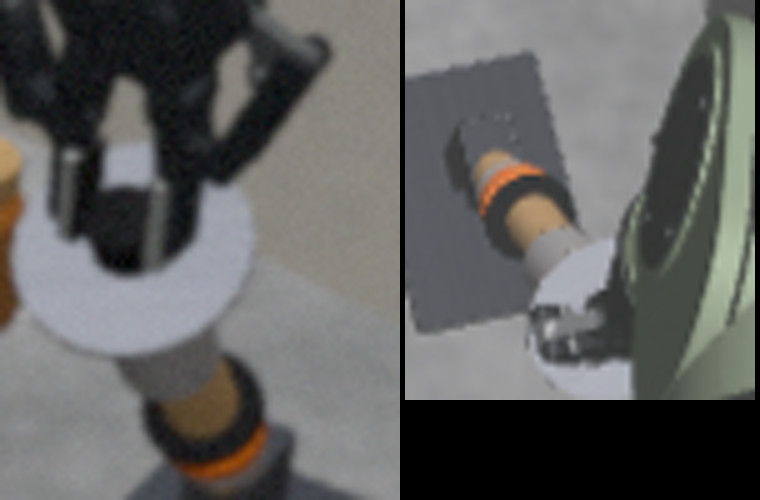

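```bash
python3 - <<'E'
from look import *
p=(0.691,-0.2413,np.radians(12.5)); tip,u,y=pegframe(p)
for n,f in(('side','pics/s6.png'),('top','pics/t6.png')):
    im=cv2.imread(f); q=proj(n,np.array([tip+.02*u,tip-.06*u])); d=q[1]-q[0]; L=np.linalg.norm(d); d/=L; e=np.array([-d[1],d[0]])
    k=12; # rotated crop: vertical along axis down, horizontal perp
    H,W=600,380
    M=np.float32([[e[0]/k,d[0]/k,0],[e[1]/k,d[1]/k,0]])
    c0=q[0]-d*8; M[:,2]=c0-M[:,:2]@np.array([W/2,0])
    r=cv2.warpAffine(im,M,(W,H),flags=cv2.INTER_CUBIC|cv2.WARP_INVERSE_MAP)
    for i in range(0,W,20): cv2.line(r,(i,0),(i,8 if i%100 else 20),(0,0,255),1)
    cv2.imwrite(f'pics/r6{n}.png',r); print(n,'px/mm',L/80*k, 'e world dir: +right =',e)
    print(proj(n,np.array([tip,tip+.001*y]))@np.stack([e,d],1)*k)
a=cv2.imread('pics/r6side.png');b=cv2.imread('pics/r6top.png');cv2.imwrite('pics/r6.png',np.hstack([a,b]))
E
```

```text
side px/mm 2.5838238518650565 e world dir: +right = [-0.90850279  0.41787879]
[[-3188.0608105   4346.68812828]
 [-3184.08322763  4342.703999  ]]
top px/mm 2.0837536917847155 e world dir: +right = [ 0.77824611 -0.62795939]
[[ 2330.26485567 -4695.86848041]
 [ 2326.49993814 -4693.96324481]]
```

View pics/r6.png

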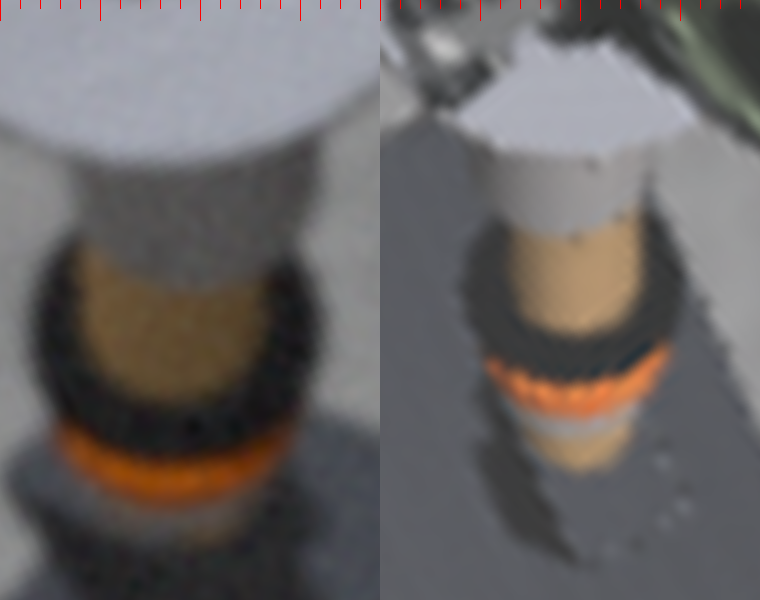

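```bash
python3 - <<'E'
from look import *
p=(0.691,-0.2413,np.radians(12.5)); tip,u,y=pegframe(p); w=np.cross(y,u); print('w',w)
A=[]
for n in('side','top'):
    q=proj(n,np.array([tip+.02*u,tip-.06*u])); d=q[1]-q[0]; d/=np.linalg.norm(d); e=np.array([-d[1],d[0]])
    J=[(proj(n,tip+.001*v)[0]-proj(n,tip)[0])@e*12 for v in(y,w)]; A.append(J)
A=np.array(A); print(A, np.linalg.solve(A,[21,-7]))
R=np.array([[-0.976,-.22,0],[-.22,.976,0],[0,0,-1.]]); print('tool y,w',R.T@y,R.T@w, R.T@-u)
E
```

```text
w [0.78984006 0.17510333 0.58778525]
[[ 3.97758287 -4.43164522]
 [-3.76491753  2.14687185]] [-1.72646662 -6.28822089]
tool y,w [-0.00354006  1.00048162  0.        ] [-0.80940663 -0.00286397 -0.58778525] [-0.58806834 -0.00208079  0.80901699]
```

Emit:
{"fn": "move_arm", "kwargs": {"targets": [[-0.2, 0.1, -0.15, 0, 0], [-0.4, 0.15, -0.29, 0, 0], [-0.4, 0.15, -0.29, 0, 0]]}}

```text
t: 7.25
tool_pos: [0.5524, -0.2692, 0.4326]
ee_rot: [[-0.976, -0.22, 0.001], [-0.22, 0.976, 0.001], [-0.001, 0.0, -1.0]]
contact_force: [0.3, 0.7, -1.9]
opening: 0.0281
```

```bash
cat >> look.py <<'E'
def axisview(tag):
    p=(0.691,-0.2413,np.radians(12.5)); tip,u,y=pegframe(p); out=[]
    for n in('side','top'):
        im=capture(n)[:,:,::-1].copy(); cv2.imwrite(f'pics/{n}_{tag}.png',im)
        q=proj(n,np.array([tip+.02*u,tip-.06*u])); d=q[1]-q[0]; d/=np.linalg.norm(d); e=np.array([-d[1],d[0]])
        k=12;H,W=600,380; M=np.float32([[e[0]/k,d[0]/k,0],[e[1]/k,d[1]/k,0]]); c0=q[0]-d*8; M[:,2]=c0-M[:,:2]@np.array([W/2,0])
        out.append(cv2.warpAffine(im,M,(W,H),flags=cv2.INTER_CUBIC|cv2.WARP_INVERSE_MAP))
    cv2.imwrite(f'pics/r{tag}.png',np.hstack(out))
E
python3 - <<'E'
from look import *
s=st(); print(s['moment'].round(2)); axisview('7')
E
```

```text
t 7.25 pos [ 0.5524 -0.2692  0.4326] F [ 0.3  0.7 -1.9] op 0.0281
[[-0.976, -0.22, 0.001], [-0.22, 0.976, 0.001], [-0.001, 0.0, -1.0]]
[ 0.04  0.05 -0.  ]
```

View pics/r7.png

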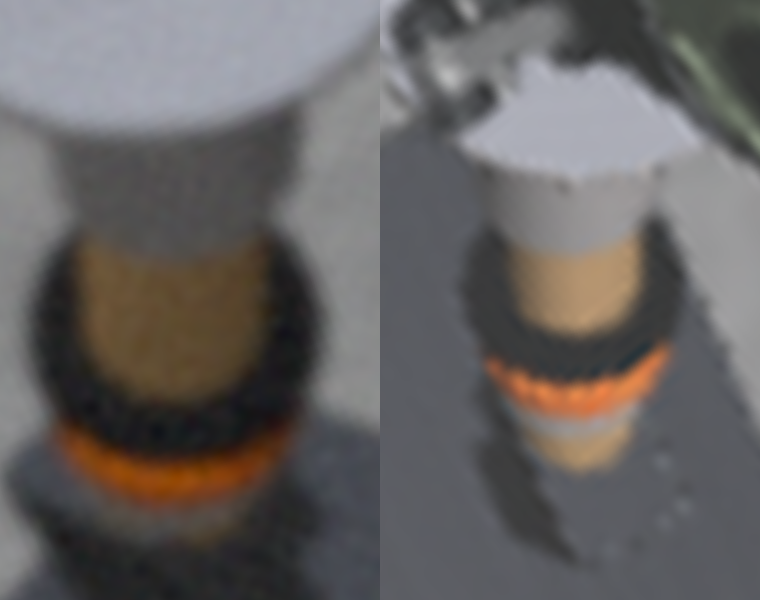

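Emit:
{"fn": "move_arm", "kwargs": {"targets": [[-0.15, -0.1, 0.2, 0, 0], [-0.29, -0.1, 0.4, 0, 0], [-0.44, -0.1, 0.6, 0, 0], [-0.59, -0.1, 0.81, 0, 0], [-0.59, -0.1, 0.81, 0, 0]], "grip_force": 22}}

```text
t: 7.85
tool_pos: [0.5582, -0.2691, 0.4238]
ee_rot: [[-0.976, -0.219, -0.0], [-0.219, 0.976, 0.001], [-0.0, 0.001, -1.0]]
contact_force: [-0.1, -0.2, -3.4]
opening: 0.0282
```

```bash
python3 - <<'E'
from look import *
s=st(); print(s['moment'].round(2)); axisview('8')
E
```

```text
t 7.85 pos [ 0.5582 -0.2691  0.4238] F [-0.1 -0.2 -3.4] op 0.0282
[[-0.976, -0.219, -0.0], [-0.219, 0.976, 0.001], [-0.0, 0.001, -1.0]]
[-0.22  0.19 -0.11]
```

View pics/r8.png

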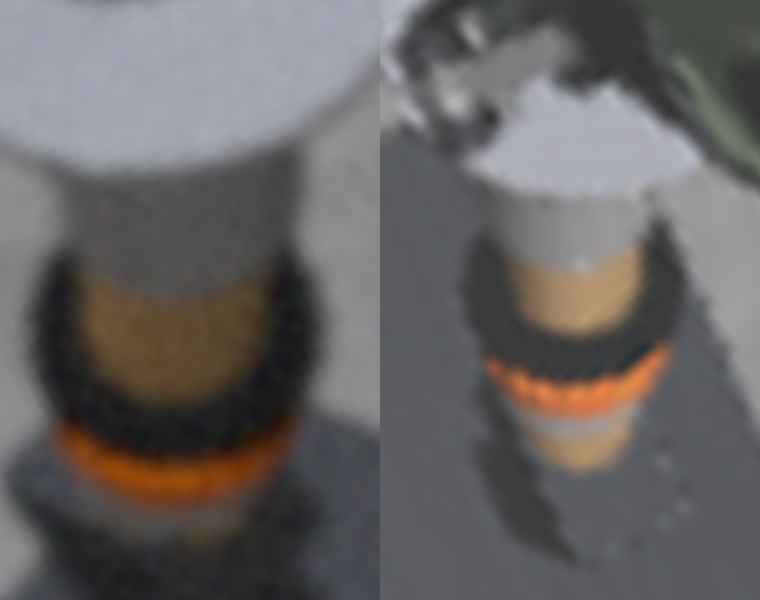

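Emit:
{"fn": "move_arm", "kwargs": {"targets": [[0, -0.1, 0, 0, 0], [-0.15, -0.15, 0.2, 0, 0], [-0.29, -0.15, 0.4, 0, 0], [-0.44, -0.15, 0.6, 0, 0], [-0.44, -0.15, 0.6, 0, 0]]}}

```text
t: 8.45
tool_pos: [0.5629, -0.2694, 0.4177]
ee_rot: [[-0.976, -0.22, -0.0], [-0.22, 0.976, 0.001], [-0.0, 0.001, -1.0]]
contact_force: [-0.5, -0.5, -2.1]
opening: 0.0282
```

```bash
python3 - <<'E'
from look import *
s=st(); print(s['moment'].round(2))
E
```

```text
t 8.45 pos [ 0.5629 -0.2694  0.4177] F [-0.5 -0.5 -2.1] op 0.0282
[[-0.976, -0.22, -0.0], [-0.22, 0.976, 0.001], [-0.0, 0.001, -1.0]]
[-0.09  0.08  0.02]
```

Emit:
{"fn": "move_arm", "kwargs": {"targets": [[-0.12, 0, 0.16, 0, 0], [-0.24, 0, 0.32, 0, 0], [-0.35, 0, 0.49, 0, 0], [-0.47, 0, 0.65, 0, 0], [-0.59, 0, 0.81, 0, 0], [-0.59, 0, 0.81, 0, 0]]}}

```text
t: 9.05
tool_pos: [0.5688, -0.2681, 0.4094]
ee_rot: [[-0.976, -0.22, -0.0], [-0.22, 0.976, 0.001], [0.0, 0.001, -1.0]]
contact_force: [0.0, 0.2, -3.3]
opening: 0.0281
```

```bash
python3 - <<'E'
from look import *
s=st(); print(s['moment'].round(2)); axisview('9')
im=capture('wrist'); cv2.imwrite('pics/w9.png',im[:,:,::-1])
E
```

```text
t 9.05 pos [ 0.5688 -0.2681  0.4094] F [ 0.   0.2 -3.3] op 0.0281
[[-0.976, -0.22, -0.0], [-0.22, 0.976, 0.001], [0.0, 0.001, -1.0]]
[-0.16  0.21 -0.01]
```

View pics/r9.png

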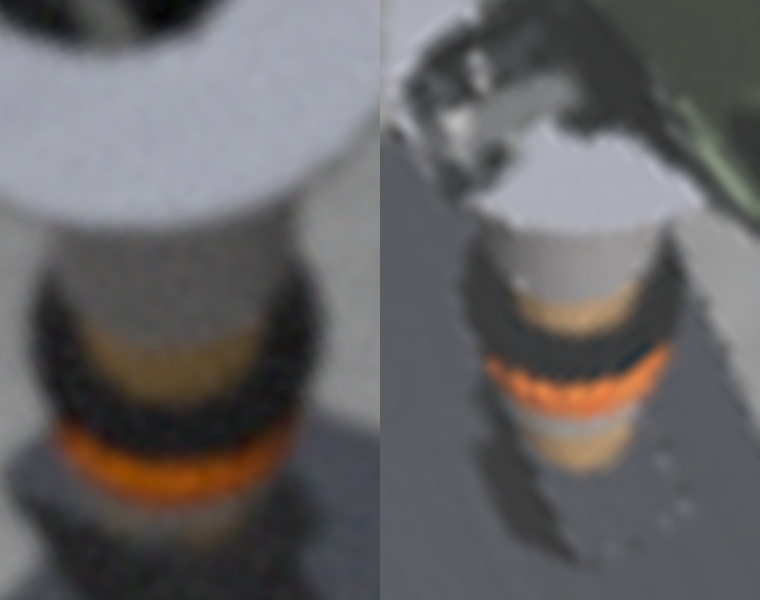

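View pics/w9.png

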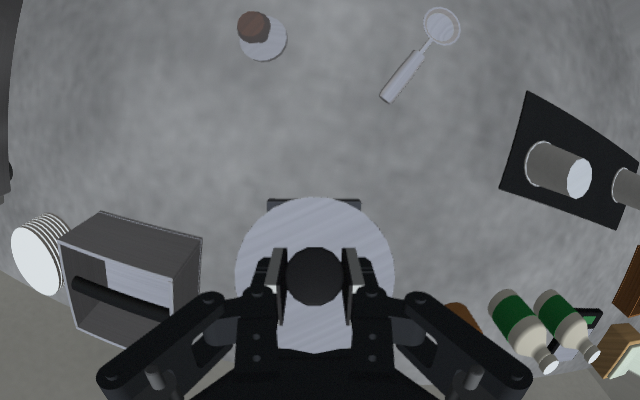

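Emit:
{"fn": "move_arm", "kwargs": {"targets": [[-0.12, 0, 0.16, 0, 0], [-0.24, 0, 0.32, 0, 0], [-0.35, 0, 0.49, 0, 0], [-0.47, 0, 0.65, 0, 0], [-0.59, 0, 0.81, 0, 0], [-0.59, 0, 0.81, 0, 0]], "grip_force": 30}}

```text
t: 9.8
tool_pos: [0.5745, -0.2668, 0.4012]
ee_rot: [[-0.976, -0.22, -0.0], [-0.22, 0.976, 0.001], [0.0, 0.001, -1.0]]
contact_force: [-0.2, -1.4, -3.7]
opening: 0.0282
```

```bash
python3 - <<'E'
from look import *
s=st(); print(s['moment'].round(2), 'Fu',s['contact_force']@np.array([-.5739,-.1272,.809]))
axisview('10')
E
```

```text
t 9.8 pos [ 0.5745 -0.2668  0.4012] F [-0.2 -1.4 -3.7] op 0.0282
[[-0.976, -0.22, -0.0], [-0.22, 0.976, 0.001], [0.0, 0.001, -1.0]]
[-0.2   0.3  -0.05] Fu -2.7305494621390602
```

View pics/r10.png

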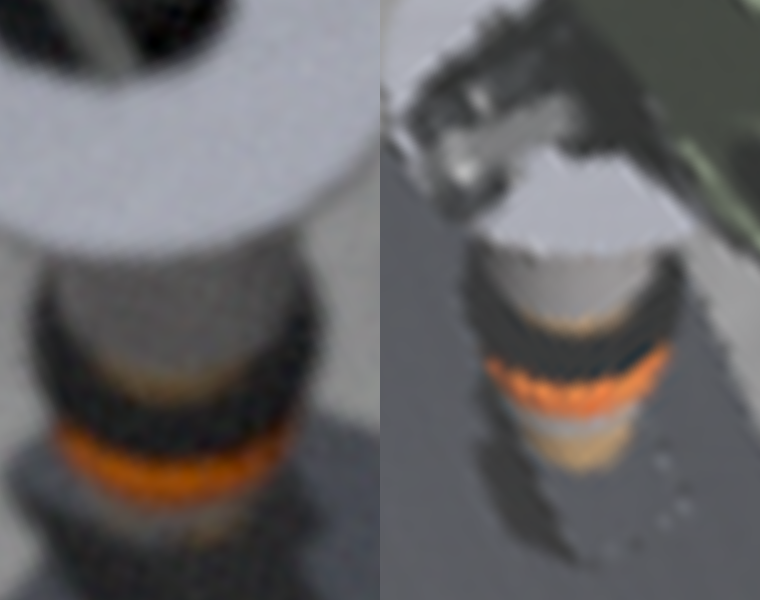

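Emit:
{"fn": "move_arm", "kwargs": {"targets": [[-0.12, 0, 0.16, 0, 0], [-0.24, 0, 0.32, 0, 0], [-0.35, 0, 0.49, 0, 0], [-0.47, 0, 0.65, 0, 0], [-0.47, 0, 0.65, 0, 0]]}}

```text
t: 10.4
tool_pos: [0.5791, -0.2658, 0.3946]
ee_rot: [[-0.976, -0.22, -0.001], [-0.22, 0.976, 0.001], [0.0, 0.001, -1.0]]
contact_force: [0.0, -1.1, -4.3]
opening: 0.0281
```

```bash
python3 - <<'E'
from look import *
s=st(); print(s['moment'].round(2), 'Fu',s['contact_force']@np.array([-.5739,-.1272,.809]))
E
```

```text
t 10.4 pos [ 0.5791 -0.2658  0.3946] F [ 0.  -1.1 -4.3] op 0.0281
[[-0.976, -0.22, -0.001], [-0.22, 0.976, 0.001], [0.0, 0.001, -1.0]]
[-0.34  0.39 -0.04] Fu -3.3789396221415524
```

Emit:
{"fn": "move_arm", "kwargs": {"targets": [[0, 0, 0, 0, 0], [0, 0, 0, 0, 0], [-0.12, 0, 0.16, 0, 0], [-0.12, 0, 0.16, 0, 0]], "grip_force": 20}}

```text
t: 10.8
tool_pos: [0.5803, -0.2656, 0.3928]
ee_rot: [[-0.976, -0.22, -0.001], [-0.22, 0.976, 0.001], [0.001, 0.001, -1.0]]
contact_force: [-1.4, -1.5, -3.2]
opening: 0.0279
```

```bash
python3 - <<'E'
from look import *
s=st(); print(s['moment'].round(2), 'Fu',s['contact_force']@np.array([-.5739,-.1272,.809]))
axisview('11')
E
```

```text
t 10.8 pos [ 0.5803 -0.2656  0.3928] F [-1.4 -1.5 -3.2] op 0.0279
[[-0.976, -0.22, -0.001], [-0.22, 0.976, 0.001], [0.001, 0.001, -1.0]]
[-0.36  0.51  0.03] Fu -1.6036196929153481
```

View pics/r11.png

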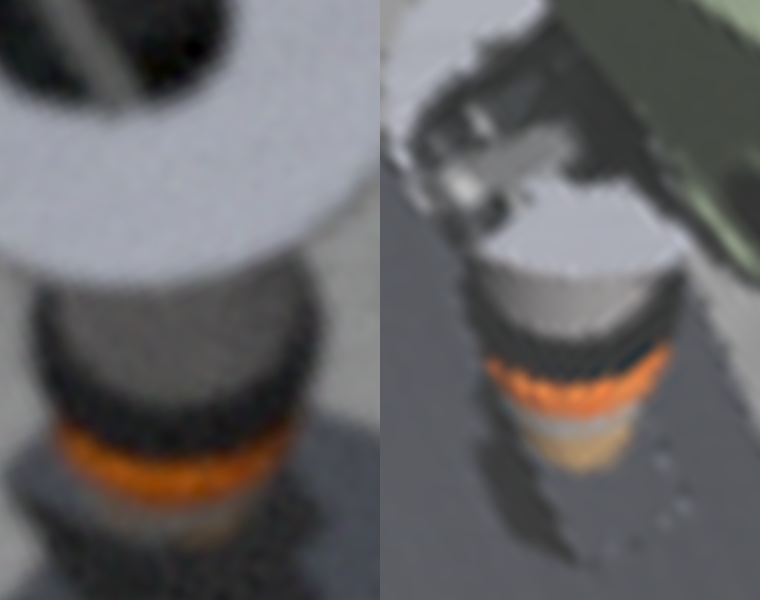

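Emit:
{"fn": "move_arm", "kwargs": {"targets": [[0.04, -0.02, 0.03, 0, 0], [0.08, -0.05, 0.06, 0, 0], [0.08, -0.05, 0.06, 0, 0]]}}

```text
t: 11.2
tool_pos: [0.5796, -0.2661, 0.3923]
ee_rot: [[-0.976, -0.22, -0.001], [-0.22, 0.976, 0.001], [0.0, 0.001, -1.0]]
contact_force: [-0.1, 2.0, -2.1]
opening: 0.0283
```

```bash
python3 - <<'E'
from look import *
s=st(); print(s['moment'].round(2), 'Fu',s['contact_force']@np.array([-.5739,-.1272,.809]))
E
```

```text
t 11.2 pos [ 0.5796 -0.2661  0.3923] F [-0.1  2.  -2.1] op 0.0283
[[-0.976, -0.22, -0.001], [-0.22, 0.976, 0.001], [0.0, 0.001, -1.0]]
[0.05 0.29 0.05] Fu -1.871908870303275
```

Better; now press on in small steps, watching the axial force.

Emit:
{"fn": "move_arm", "kwargs": {"targets": [[-0.06, 0, 0.08, 0, 0], [-0.12, 0, 0.16, 0, 0], [-0.18, 0, 0.24, 0, 0], [-0.24, 0, 0.32, 0, 0], [-0.24, 0, 0.32, 0, 0]]}}

```text
t: 11.7
tool_pos: [0.582, -0.2656, 0.3889]
ee_rot: [[-0.976, -0.22, -0.001], [-0.22, 0.976, 0.001], [0.0, 0.001, -1.0]]
contact_force: [-1.8, 0.0, -3.4]
opening: 0.0282
```

```bash
python3 - <<'E'
from look import *
s=st(); print(s['moment'].round(2), 'Fu',s['contact_force']@np.array([-.5739,-.1272,.809]))
axisview('12')
E
```

```text
t 11.7 pos [ 0.582  -0.2656  0.3889] F [-1.8  0.  -3.4] op 0.0282
[[-0.976, -0.22, -0.001], [-0.22, 0.976, 0.001], [0.0, 0.001, -1.0]]
[-0.16  0.39  0.01] Fu -1.737274370109902
```

View pics/r12.png

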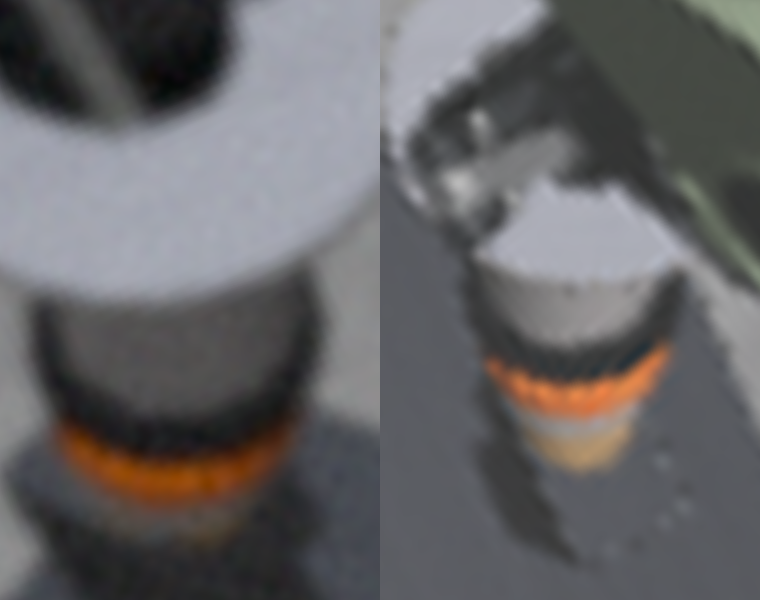

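Emit:
{"fn": "move_arm", "kwargs": {"targets": [[-0.03, 0, 0.11, 0, 0], [-0.09, 0, 0.19, 0, 0], [-0.15, 0, 0.27, 0, 0], [-0.21, 0, 0.35, 0, 0], [-0.21, 0, 0.35, 0, 0]]}}

```text
t: 12.3
tool_pos: [0.584, -0.2652, 0.3854]
ee_rot: [[-0.976, -0.22, -0.001], [-0.22, 0.976, 0.001], [0.001, 0.001, -1.0]]
contact_force: [-2.0, -0.7, -1.5]
opening: 0.028
```

```bash
python3 - <<'E'
from look import *
s=st(); print(s['moment'].round(2), 'Fu',s['contact_force']@np.array([-.5739,-.1272,.809]))
E
```

```text
t 12.3 pos [ 0.584  -0.2652  0.3854] F [-2.  -0.7 -1.5] op 0.028
[[-0.976, -0.22, -0.001], [-0.22, 0.976, 0.001], [0.001, 0.001, -1.0]]
[-0.15  0.56  0.  ] Fu 0.028002395448572193
```

Emit:
{"fn": "move_arm", "kwargs": {"targets": [[-0.06, 0, 0.08, 0, 0], [-0.12, 0, 0.16, 0, 0], [-0.18, 0, 0.24, 0, 0], [-0.18, 0, 0.24, 0, 0]]}}

```text
t: 12.7
tool_pos: [0.5855, -0.2649, 0.383]
ee_rot: [[-0.976, -0.22, -0.002], [-0.22, 0.976, 0.001], [0.002, 0.001, -1.0]]
contact_force: [-6.3, -0.7, 2.0]
opening: 0.0285
```

```bash
python3 - <<'E'
from look import *
s=st(); print(s['moment'].round(2), 'Fu',s['contact_force']@np.array([-.5739,-.1272,.809]))
axisview('13')
E
```

```text
t 12.7 pos [ 0.5855 -0.2649  0.383 ] F [-6.3 -0.7  2. ] op 0.0285
[[-0.976, -0.22, -0.002], [-0.22, 0.976, 0.001], [0.002, 0.001, -1.0]]
[-0.25  1.39  0.04] Fu 5.340894958483577
```

View pics/r13.png

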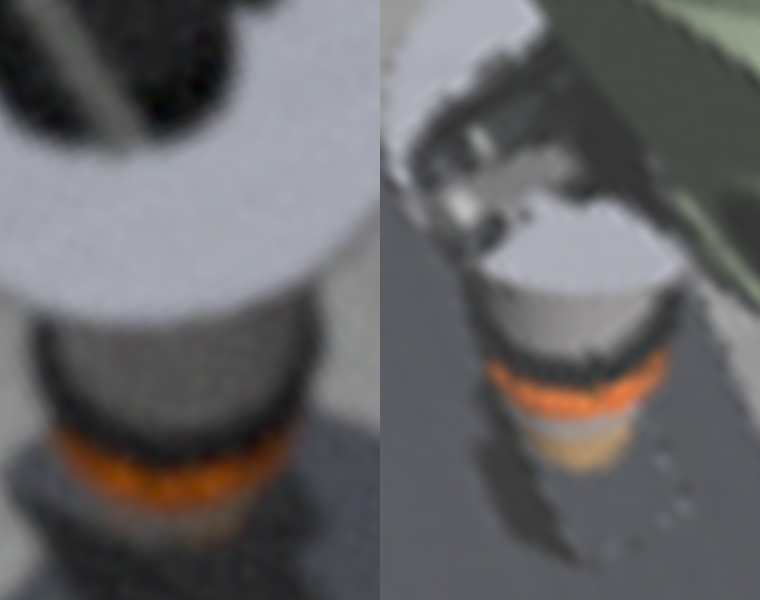

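Emit:
{"fn": "move_arm", "kwargs": {"targets": [[-0.04, 0, 0.1, 0, 0], [-0.1, 0, 0.18, 0, 0], [-0.15, 0, 0.26, 0, 0], [-0.2, 0, 0.34, 0, 0], [-0.2, 0, 0.34, 0, 0]], "grip_force": 30}}

```text
t: 13.3
tool_pos: [0.5873, -0.2646, 0.3797]
ee_rot: [[-0.976, -0.219, -0.002], [-0.219, 0.976, 0.001], [0.002, 0.001, -1.0]]
contact_force: [-5.5, -0.5, 2.5]
opening: 0.0281
```

```bash
python3 - <<'E'
from look import *
s=st(); print(s['moment'].round(2), 'Fu',s['contact_force']@np.array([-.5739,-.1272,.809]))
axisview('14')
E
```

```text
t 13.3 pos [ 0.5873 -0.2646  0.3797] F [-5.5 -0.5  2.5] op 0.0281
[[-0.976, -0.219, -0.002], [-0.219, 0.976, 0.001], [0.002, 0.001, -1.0]]
[-0.11  1.24  0.04] Fu 5.261901380547812
```

View pics/r14.png

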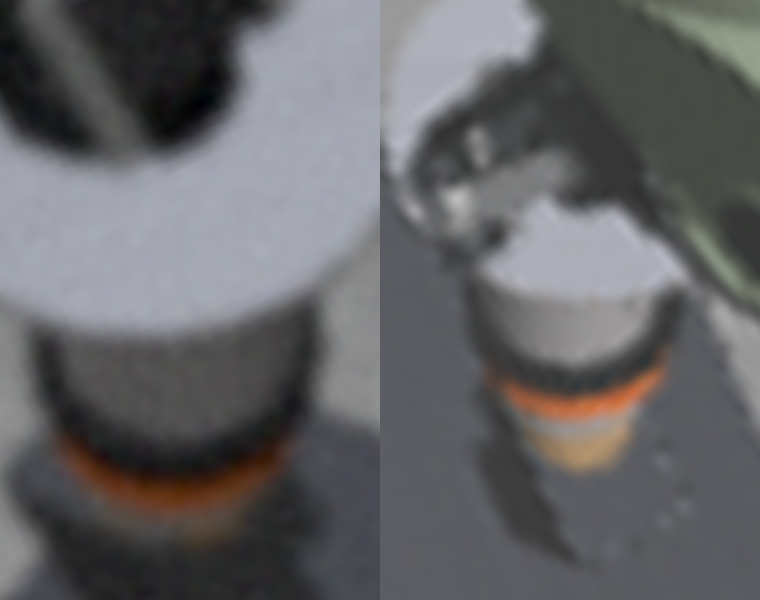

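Emit:
{"fn": "move_arm", "kwargs": {"targets": [[-0.06, 0, 0.09, 0, 0], [-0.12, 0, 0.17, 0, 0], [-0.17, 0, 0.25, 0, 0], [-0.17, 0, 0.25, 0, 0]]}}

```text
t: 13.8
tool_pos: [0.5888, -0.2643, 0.3773]
ee_rot: [[-0.976, -0.219, -0.003], [-0.219, 0.976, 0.001], [0.003, 0.001, -1.0]]
contact_force: [-5.8, -0.9, 1.8]
opening: 0.0278
```

```bash
cat >> look.py <<'E'
def axial():
    s=st(); u=np.array([-.5739,-.1272,.809]); print('M',s['moment'].round(2),'axial N',round(s['contact_force']@u+1.55,1),'s mm',round(-(s['tool_pos']@u)*1000+0,2)); return s
E
python3 - <<'E'
from look import *
axial()
E
```

```text
t 13.8 pos [ 0.5888 -0.2643  0.3773] F [-5.8 -0.9  1.8] op 0.0278
[[-0.976, -0.219, -0.003], [-0.219, 0.976, 0.001], [0.003, 0.001, -1.0]]
M [-0.07  1.26  0.07] axial N 6.5 s mm -0.97
```

Emit:
{"fn": "move_arm", "kwargs": {"targets": [[-0.06, 0, 0.08, 0, 0], [-0.1, 0, 0.15, 0, 0], [-0.1, 0, 0.15, 0, 0]]}}

```text
t: 14.1
tool_pos: [0.5896, -0.2641, 0.3759]
ee_rot: [[-0.976, -0.219, -0.003], [-0.219, 0.976, 0.001], [0.003, 0.001, -1.0]]
contact_force: [-4.9, -0.1, 2.8]
opening: 0.0284
```

```bash
python3 - <<'E'
from look import *
axial()
E
```

```text
t 14.1 pos [ 0.5896 -0.2641  0.3759] F [-4.9 -0.1  2.8] op 0.0284
[[-0.976, -0.219, -0.003], [-0.219, 0.976, 0.001], [0.003, 0.001, -1.0]]
M [-0.01  1.23  0.13] axial N 6.6 s mm 0.66
```

Emit:
{"fn": "move_arm", "kwargs": {"targets": [[-0.06, 0, 0.08, 0, 0], [-0.09, 0, 0.13, 0, 0], [-0.09, 0, 0.13, 0, 0]]}}

```text
t: 14.4
tool_pos: [0.5903, -0.264, 0.3748]
ee_rot: [[-0.976, -0.219, -0.004], [-0.219, 0.976, 0.0], [0.004, 0.001, -1.0]]
contact_force: [-6.8, -0.1, 4.0]
opening: 0.0282
```

```bash
python3 - <<'E'
from look import *
axial(); axisview('15')
E
```

```text
t 14.4 pos [ 0.5903 -0.264   0.3748] F [-6.8 -0.1  4. ] op 0.0282
[[-0.976, -0.219, -0.004], [-0.219, 0.976, 0.0], [0.004, 0.001, -1.0]]
M [0.   1.42 0.07] axial N 8.7 s mm 1.96
```

View pics/r15.png

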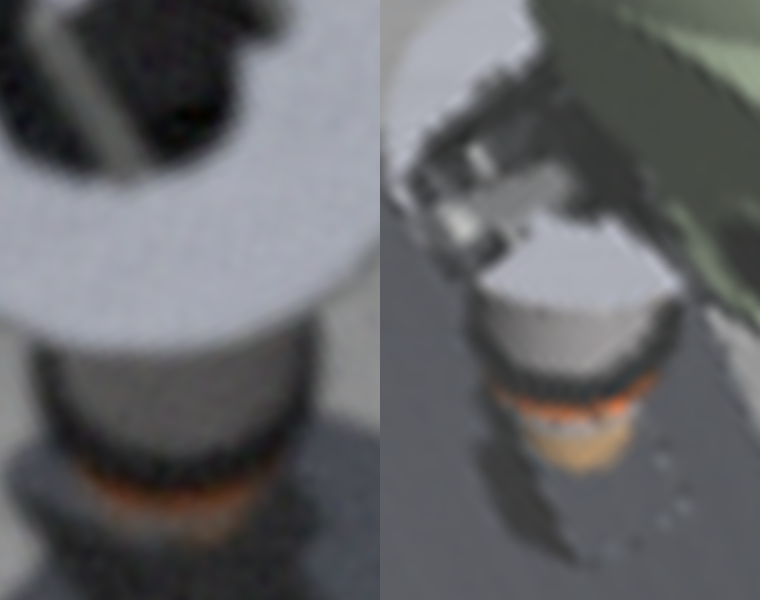

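Emit:
{"fn": "move_arm", "kwargs": {"targets": [[-0.05, 0, 0.07, 0, 0], [-0.07, 0, 0.1, 0, 0], [-0.07, 0, 0.1, 0, 0]]}}

```text
t: 14.8
tool_pos: [0.5907, -0.2639, 0.3741]
ee_rot: [[-0.976, -0.219, -0.005], [-0.219, 0.976, 0.0], [0.004, 0.001, -1.0]]
contact_force: [-7.5, 0.3, 6.4]
opening: 0.0282
```

```bash
python3 - <<'E'
from look import *
axial()
E
```

```text
t 14.8 pos [ 0.5907 -0.2639  0.3741] F [-7.5  0.3  6.4] op 0.0282
[[-0.976, -0.219, -0.005], [-0.219, 0.976, 0.0], [0.004, 0.001, -1.0]]
M [0.05 1.69 0.07] axial N 11.0 s mm 2.77
```

Emit:
{"fn": "move_arm", "kwargs": {"targets": [[-0.04, 0, 0.06, 0, 0], [-0.05, 0, 0.08, 0, 0], [-0.05, 0, 0.08, 0, 0], [-0.05, 0, 0.08, 0, 0]]}}

```text
t: 15.2
tool_pos: [0.5909, -0.2639, 0.3737]
ee_rot: [[-0.976, -0.219, -0.005], [-0.219, 0.976, -0.0], [0.005, 0.001, -1.0]]
contact_force: [-8.5, -0.4, 7.0]
opening: 0.0283
```

```bash
python3 - <<'E'
from look import *
axial(); axisview('16')
E
```

```text
t 15.2 pos [ 0.5909 -0.2639  0.3737] F [-8.5 -0.4  7. ] op 0.0283
[[-0.976, -0.219, -0.005], [-0.219, 0.976, -0.0], [0.005, 0.001, -1.0]]
M [0.09 1.79 0.09] axial N 12.1 s mm 3.22
```

View pics/r16.png

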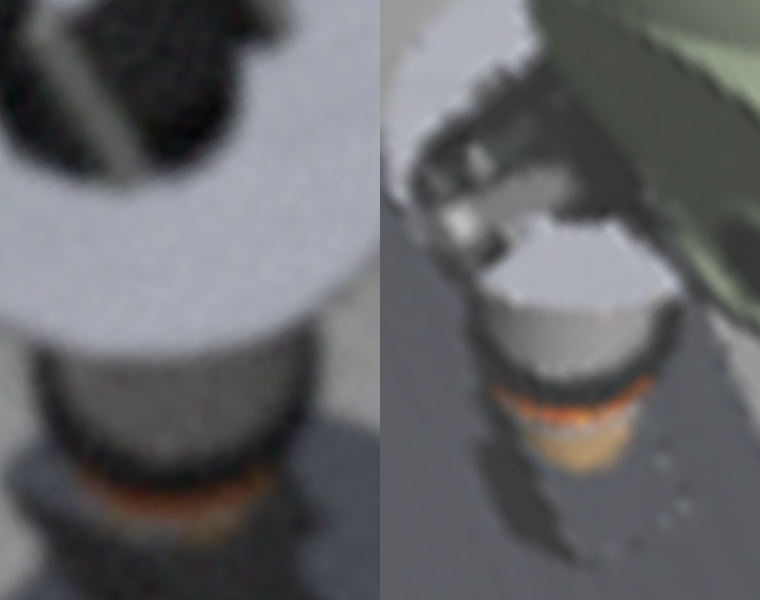

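Emit:
{"fn": "move_arm", "kwargs": {"targets": [[0.02, 0, -0.03, 0, 0], [0.03, 0, -0.04, 0, 20], [0.03, 0, -0.04, 0, 60], [0.03, 0, -0.04, 0, 100], [0.03, 0, -0.04, 0, 100], [0.03, 0, -0.04, 0, 100], [0.03, 0, -0.04, 0, 100], [0.03, 0, -0.04, 0, 100]]}}

```text
t: 16.1
tool_pos: [0.5907, -0.264, 0.3741]
ee_rot: [[-0.976, -0.219, -0.005], [-0.219, 0.976, -0.0], [0.005, 0.001, -1.0]]
contact_force: [-0.1, -0.0, -0.3]
opening: 0.0851
```

```bash
python3 - <<'E'
from look import *
axial(); axisview('17')
im=capture('wrist'); cv2.imwrite('pics/w17.png',im[:,:,::-1])
E
```

```text
t 16.1 pos [ 0.5907 -0.264   0.3741] F [-0.1 -0.  -0.3] op 0.0851
[[-0.976, -0.219, -0.005], [-0.219, 0.976, -0.0], [0.005, 0.001, -1.0]]
M [-0.01  0.03 -0.02] axial N 1.4 s mm 2.75
```

View pics/r17.png

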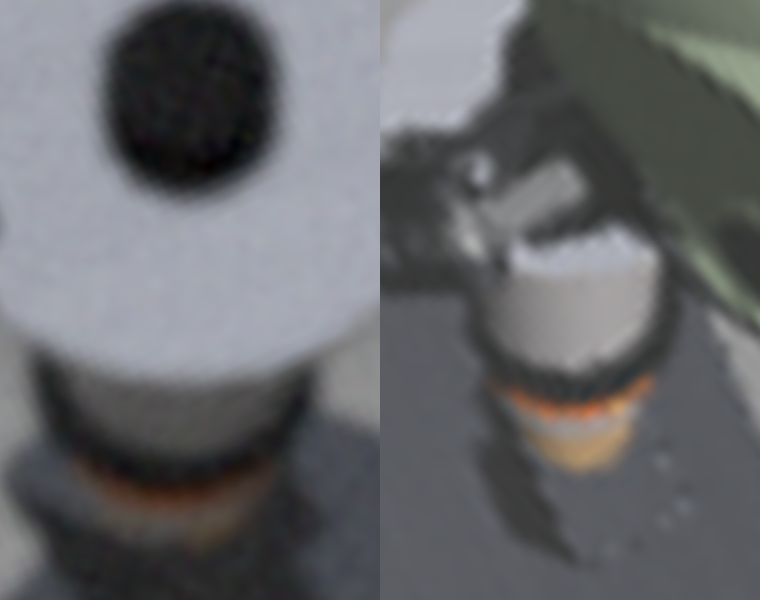

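View pics/w17.png

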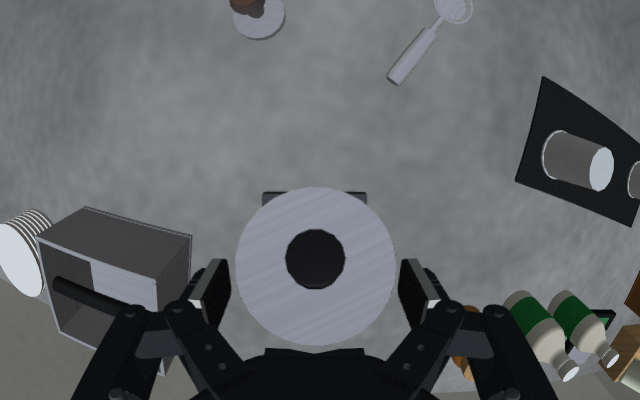

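Emit:
{"fn": "move_arm", "kwargs": {"targets": [[0, 0, -0.5, 0, 100], [0, 0, -1.5, 0, 100], [0, 0, -3, 0, 100], [0, 0, -6, 0, 100], [0, 0, -10, 0, 100], [0, 0, -14, 0, 100], [6, 0, -16, 0, 100], [11, 0, -16, 0, 100], [15, 0, -16, 0, 100], [15, 0, -16, 0, 100], [15, 0, -16, 0, 100]]}}

```text
t: 17.35
tool_pos: [0.4443, -0.2971, 0.5363]
ee_rot: [[-0.976, -0.217, -0.004], [-0.217, 0.976, -0.001], [0.004, -0.0, -1.0]]
contact_force: [0.9, -0.4, 0.8]
opening: 0.0853
```

```bash
python3 - <<'E'
from look import *
axial(); axisview('18')
im=capture('wrist'); cv2.imwrite('pics/w18.png',im[:,:,::-1])
S=cv2.imread('pics/side_18.png'); cv2.imwrite('pics/s18.png',cv2.resize(S[190:300,340:460],None,fx=5,fy=5,interpolation=cv2.INTER_CUBIC))
E
```

```text
t 17.35 pos [ 0.4443 -0.2971  0.5363] F [ 0.9 -0.4  0.8] op 0.0853
[[-0.976, -0.217, -0.004], [-0.217, 0.976, -0.001], [0.004, -0.0, -1.0]]
M [ 0.04 -0.04  0.01] axial N 1.7 s mm -216.64
```

View pics/r18.png

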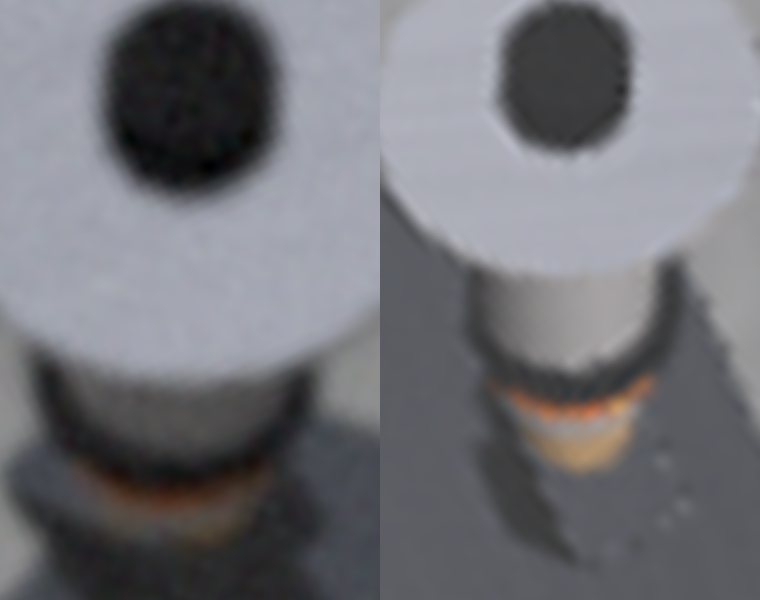

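View pics/side_18.png

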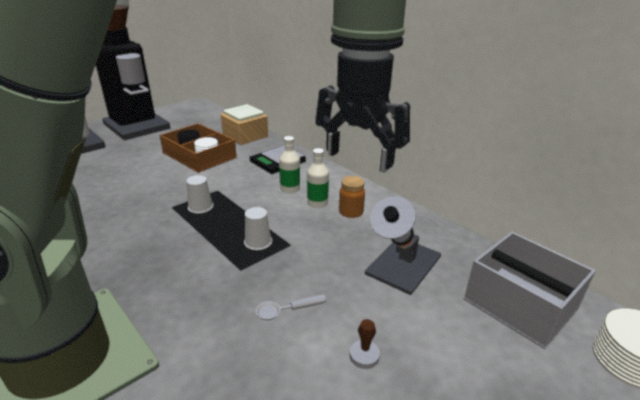

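View pics/w18.png

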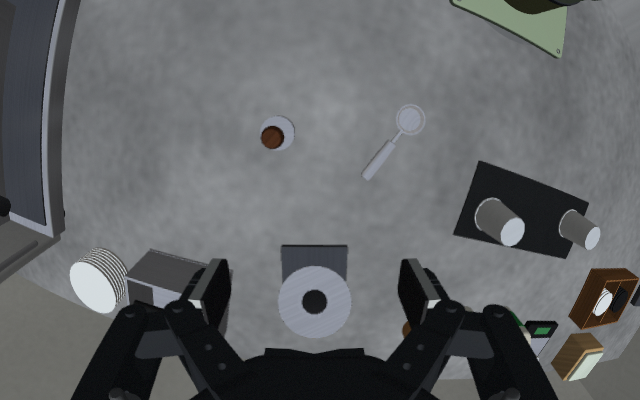

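View pics/top_18.png

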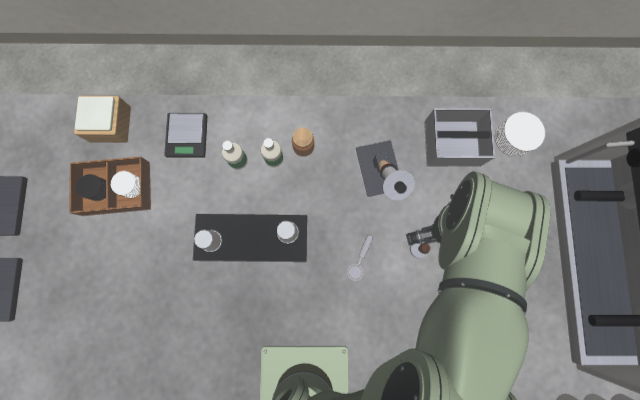

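```bash
python3 - <<'E'
from look import *
obs={}
for n,box in(('side',(360,185,60,65)),('top',(375,160,50,50))):
    im=cv2.imread(f'pics/{n}_18.png'); x0,y0,w,h=box; c=im[y0:y0+h,x0:x0+w].astype(int)
    m=((c[...,0]-c[...,2]>8)&(c.sum(2)>330)).astype(np.uint8)
    k,l,st_,_=cv2.connectedComponentsWithStats(m); i=1+np.argmax(st_[1:,4]); m=(l==i).astype(np.uint8)
    ct=max(cv2.findContours(m,cv2.RETR_EXTERNAL,cv2.CHAIN_APPROX_NONE)[0],key=len)
    e=cv2.fitEllipse(cv2.convexHull(ct)); print(n,m.sum(),e)
    pts=cv2.ellipse2Poly((0,0),(1000,1000),0,0,360,10)[:36]/1000.
    a=np.radians(e[2]); A=np.array([[np.cos(a),-np.sin(a)],[np.sin(a),np.cos(a)]])
    obs[n]=(np.array(e[0])+[x0,y0],A,np.array(e[1])/2+.5)
tip,u0,y0_=pegframe((0.691,-0.2413,np.radians(12.5)))
def res(p):
    az,el=p[3:]; ax=np.array([-np.cos(el)*np.cos(az),-np.cos(el)*np.sin(az),np.sin(el)]); yv=np.array([-np.sin(az),np.cos(az),0])
    r=[]
    for i,n in enumerate(('side','top')):
        q=proj(n,circ(p[:3],ax,yv,.046,37)[:36]); c,A,s=obs[n]; d=(q-c)@A/s; r.append((np.linalg.norm(d,axis=1)-1)*s.mean())
    return np.concatenate(r)
f=least_squares(res,[.58,-.27,.22,np.radians(12.5),np.radians(54)])
az,el=f.x[3:]; ax=np.array([-np.cos(el)*np.cos(az),-np.cos(el)*np.sin(az),np.sin(el)])
print(f.x[:3],np.degrees(f.x[3:]),'rms',np.sqrt(np.mean(f.fun**2)),'angle',np.degrees(np.arccos(ax@u0)))
lc=f.x[:3]-.045*ax; d=lc-tip; print('lid_c in peg: along',d@u0,'y',d@y0_,'w',d@np.cross(y0_,u0))
E
```

```text
side 1238 ((32.25469970703125, 31.4724178314209), (40.865962982177734, 45.23434829711914), 67.15434265136719)
top 578 ((23.461345672607422, 25.066987991333008), (27.356447219848633, 32.3709831237793), 55.81231689453125)
[ 0.59589691 -0.26351776  0.19352484] [13.84473786 52.41917167] rms 0.2846834527653698 angle 1.7740702252120997
lid_c in peg: along -0.031170920307404013 y -0.0004629618859050004 w -0.0004629592870762419
```

```bash
python3 - <<'E'
from plant import close_job
print(close_job())
E
```

```text
the job is handed in; nothing more can be done
None
```

The lid is threaded on the slanted arm with the seal pushed down onto the orange stop. I let go, backed the robot clear and handed the job in at about 17.5 s; no verdict is reported.

**What I did:** I gripped the knob lightly. Moves cannot tilt the tool, so I rolled the lid about 36° on its rim on the mat to match the arm's slant. I then carried it over, slid the neck down the arm in small steps, and pressed the seal down.

**Seal:** The axial push held steady at about 6.5 N while the seal slid. It then climbed to about 12 N as the seal met the stop, well under 25 N. Total travel after first contact was about 10–12 mm, and the pictures show the black ring directly on the orange one.

**Final pose:** A fit to the side and top pictures put the lid within about 2° of the arm's axis and under 1 mm off it. Its mouth is about 76 mm past the tip. The robot read no contact, and the cups, bottles, jar, tamper and spoon look unmoved.

**Where checks were weak or disagreed:**
- 76 mm is right at the upper end of the stated 48–76 mm range for the home seal. Arm kinematics gave about 75–76 mm, so the two nearly agree, each with a few millimetres of uncertainty.
- The force rose at about 2.5–3 N per mm on the stop, not the listed 4 N per mm. I put that down to give in the arm.
- Side and top cameras differed by up to about 4 mm in places, so I aligned the lid from both views.
- The lid rocked a few degrees in its clearance when released, and no motion showed in the next pictures.

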